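Complete the field-test case under its propped hood

ROBOT

A 6-joint arm with a two-finger parallel gripper is mounted at the origin on a cart in front of the work surface, level with it; the furniture and walls round the work are solid. World frame = base frame: x ahead of the robot, y to its left, z up, the work surface at z = 0. Lengths are in m, angles in degrees, forces in N, time in s.
With the tool pointing down it reaches from about 0.35 to 0.975 m from the base axis. Payload 7.1 kg.
Tool frame: the origin (TCP) lies midway between the tips of the shut fingers; the grasp point (between the pads) lies 19 mm behind it (env.grasp_offset is the distance from the TCP to the grasp point, in m); z points along the fingers, y is the direction in which the jaws open and shut (so a half turn about z gives the same grasp; the last joint's range is limited). The gripper opens to 88 mm and grips with 3 to 60 N. Pads are 20 mm wide; open, the fingers measure 115 mm over their backs; the gripper's body (75 mm by 178 mm) begins 61 mm behind the grasp point.
Start: joints at [75.344, 24.242, 93.386, -0, 62.372, -1.089], TCP at [0.147, 0.608, 0.223] pointing down, gripper open.
Joint ranges: [-172.04, 172.04], [-51.8, 120.97], [4.93, 147.93], [-75.15, 255.16], [6.16, 154.13], [-145.62, 145.62]. Speed limits (degrees/s): [136.94, 136.94, 172.46, 180, 180, 180].

INTERFACE

Orientations are given as [roll, pitch, yaw] about the fixed x, y, z axes, in that order (R = Rz(yaw) Ry(pitch) Rx(roll)).
In Python, from plant import env gives the robot as it stands. The module is installed in compiled form; this text tells all that it offers.
- The arm moves only by the tool step_arm, never from a script. Its argument "commands" is a list that holds one entry, the list of rows, each a list of 6 numbers: the shift along the tool's x, y, z in mm, then the turn, a rotation vector about the tool's x, y, z in degrees. In form: [[[dx, dy, dz, wx, wy, wz], ...]]. A call has 1 to 10 rows; each row shifts and turns the pose as measured when the row begins, along the tool's axes as they then stand; what a row does not reach is not made up. A row lasts 1/8 s, in which the tool goes at most 62.5 mm and 10.7 degrees, less where a joint would pass 70% of its speed; a pose out of reach is approached as far as the arm can. A call with a gripper value outside its range is refused whole. "hand" is the closure, from -1 (fully open) to 1 (shut), so that 0 is half open, set as the call begins (left out, the last holds). The fingers move at their own pace and stop on an object; "newtons" is the grip in N (left out, the last holds). Time passes only in rows, so rows that do not move let the fingers close. It gives the time, the measured TCP pose, the force and the opening at its end, in the units of the state.
- env.state(): the state, without advancing time (a new reading comes with each control period).
- env.grab_frame(name): name is "side" or "top"; returns (picture, depth): 400x640x3 uint8, red, green, blue; 400x640 float32, m along the optical axis (not along the pixel's ray), 0 where there is no reading.
- env.camera_params(name): a dict with "mtx" (3x3 intrinsics, pixels), "xyz" and "rotation" of the camera in the world. Camera axes: x right, y down, z forward; pixel columns grow to the right and rows downward; lengths in m; the calibration is good to about 2 mm. A picture is of the moment at which its call begins. camera_params takes no time and is no camera call.
- env.sign_off(): hands the job in, once; it reports no verdict.
Trained networks look in the newest picture that a camera, given by its name, has taken for a name from the list of things; names that differ only in an ending like _2 or _b are one class to them, and where a whole thing is asked for, a point or a joint stands for the part that bears it (a point fixed in the world has none). Each returns a list of dicts, best first, with "conf" (0 to 1); they miss things now and then, are a little off and sometimes report something else, mostly with a low value. They report only what shows in the picture. A call takes as long as a camera call. They do not tell look-alikes from the thing itself.
- env.masks_of(camera, query): "mask" (400x640 bool, what is visible of it) and "rect" ([centre column, centre row, width, height] in pixels, round what is visible of it).
The state is a dict: "time_s": time; "joint_positions": joint angles; "qvel": joint speeds; "effort": joint torques, N m; "tcp_pos": TCP position; "orientation": TCP orientation; "wrist_force": force on the tool from outside, world axes, zero at the start; "ft_torque": the same for the moment, N m; "gripper_width": finger opening in m.
Only numpy, scipy, OpenCV 4.12 (cv2) and the standard library are available. Lean on these libraries where they do the work, as an engineer would, in place of code of your own. Each camera call takes 0.05 s, during which the arm holds its last target.

TASK

Make up the field-test case: it needs one soil sample glass, one black-capped reagent bottle and one beaker, each standing upright in a pocket of its own. First swing the red-gripped stay on the end of the case up until it is fully seated in the clip on the raised hood; then set down gently, from the white stock tray, one of each kind that is still missing, without knocking the hood. One kind is in the case already: leave it there, add no second of any kind, and leave the spare glass standing where it is in the stock tray.

Things in the scene. Friction and masses are not known exactly. Their poses are not given: they have to be found in the camera images.
- case: Grey case, 135 deep (x) x 250 wide (y) mm, walls 42 mm high, fixed; its place and turn differ each time. Origin: centre of its underside, x to its back (hinge side), y to its left, z up. Floor at z = 5 mm. Three pockets, each 79 (y) x 66 (x) mm, in a row along y at x = +9.5 mm, partitions up to z = 30 mm. The narrow troughs behind and before the row hold flat fixed tools.
- pocket_left (a point): Middle of the floor of the pocket at the case's left (+y of the case); the piece already in the case stands here.
- pocket_middle (a point): Middle of the floor of the middle pocket, 82 mm from the others.
- pocket_right (a point): Middle of the floor of the pocket at the case's right (-y of the case, the end with the stay).
- hood (a joint): Opening angle, rad, of the clear hood (shell 135 x 250 x 75 mm), hinged at the case's back (x = +67.5, z = 44 mm): 0 shut, about 1.19 as it stands. The hinge is only just stiff enough to hold it; until the stay is seated a push of 1 to 2 N at its edge brings it down.
- hood_edge (a point): Middle of the hood's raised front edge, 169 mm above the worktop and 50 mm before the hinge line: it leans over the backs of the pockets, so that a gripper straight above a pocket strikes it. There is room for a tool whose wrist end leans 30 to 50 degrees toward the case's front (-x of the case).
- stay (a joint): Angle of the stay, rad: 0 down in its saddle, 0.73 fully seated in the clip on the hood (end stop). It starts between 0 and 0.2, stays where it is left, and moves with about 1 to 2 N at the grip. Growing values lift its tip up and toward the case's front.
- stay_pivot (a point): Pivot of the stay, 8 mm outside the case's right-hand (-y) end wall near its front (case x = -47.5, y = -133, z = 52 mm). The axis is the case's y.
- stay_grip (a point): Middle of the stay's red sleeve (11 mm thick, 40 mm long), 72 mm from the pivot. The stay is a steel rod 8 mm thick, 122 mm long, swinging in a plane parallel to the case's end wall. At angle q it rises 0.21 + q rad above level, pointing to the case's back. Pinch it across (along the case's y) from above; it turns between the pads.
- stock_tray: White low tray, 220 x 205 mm, rim 18 mm high, floor at z = 5 mm, fixed to the worktop to the left of the case. Origin: centre of its underside. Three of the four loose pieces stand on it, about 110 mm apart. The orange pump, 170 mm high, stands close behind it (face at world x = 0.60, y = 0.12 to 0.28): keep the gripper's body clear.
- glass_a: Soil sample glass, round, 47 mm across the body (49 at the lip), 76 mm high, clear with brown soil in its lower half and a pale film lid, about 60 g. Origin: centre of its underside; z up along it. Stands in the stock tray or in the case.
- glass_b: Soil sample glass of the same kind, 75 mm high. Origin: centre of its underside. Stands in the stock tray.
- reagent: Clear glass reagent bottle with a black screw cap and a white and orange label, round, 49 mm across the body up to 62 mm above its underside, cap 30 mm across, 104 mm high in all, about 260 g. Origin: centre of its underside. Stands in the stock tray or in the case.
- beaker: Clear glass beaker, empty, 52 mm across (57 over the spout, which points to its -y), 68 mm high, 50 g. Origin: centre of its underside. Stands in the stock tray.
Mind the look-alikes: they are no part of the job. Leave any blue or green look-alike of the reagent alone.

How it is judged (in metres and radians):
On the way, in this order (a step that is already met when the one before it is completed fails the run):
1. the stay is seated in the hood's clip (0.67 rad or more) (value of joint stay above 0.67 rad and value of joint hood between 1.1 and 1.28 rad), for 0.2 s.
2. the case holds one glass, one reagent bottle and one beaker, the spare glass left alone, the stay still seated (all of step 1 and ((x of glass_a in the frame of case between -0.021 and 0.04 m and y of glass_a in the frame of case between -0.12 and 0.12 m and z of glass_a in the frame of case below 0.009 m and angle between each of glass_a, glass_b's own z axis and vertical below 0.1 rad and horizontal distance between glass_b and case above 0.16 m and distance of glass_b from where it was at the start of the episode below 0.03 m) or (x of glass_b in the frame of case between -0.021 and 0.04 m and y of glass_b in the frame of case between -0.12 and 0.12 m and z of glass_b in the frame of case below 0.009 m and angle between each of glass_b, glass_a's own z axis and vertical below 0.1 rad and horizontal distance between glass_a and case above 0.16 m and distance of glass_a from where it was at the start of the episode below 0.03 m)) and x of reagent in the frame of case between -0.021 and 0.04 m and y of reagent in the frame of case between -0.12 and 0.12 m and z of each of reagent, beaker in the frame of case below 0.009 m and angle between each of reagent, beaker's own z axis and vertical below 0.1 rad and x of beaker in the frame of case between -0.021 and 0.04 m and y of beaker in the frame of case between -0.12 and 0.12 m), for 0.2 s.
At the end, for the whole second after the job is handed in: Stay seated (0.67 rad or more), hood raised (1.10 to 1.28). One glass, the reagent bottle, the beaker in the pocket row (case x -21..40 mm), upright within 0.1 rad, undersides under 9 mm high. The spare glass upright within 30 mm of its start. All at rest (20 mm/s) (all of step 2 and linear speed of each of glass_a, glass_b, reagent, beaker below 0.02 m/s); the robot touches nothing.
It fails at once if the hood falls or is knocked out of its raised position (value of joint hood below 1.05 rad or value of joint hood above 1.33 rad).
It fails at once if a glass, bottle or beaker is tipped over (angle between any of glass_a, glass_b, reagent, beaker's own z axis and vertical above 0.6 rad).
It fails at once if a glass, bottle or beaker is dropped into the case (faster than 0.6 m/s there) ((x of glass_a in the frame of case between -0.04 and 0.06 m and y of glass_a in the frame of case between -0.13 and 0.13 m and z of glass_a in the frame of case below 0.08 m and linear speed of glass_a above 0.6 m/s) or (x of glass_b in the frame of case between -0.04 and 0.06 m and y of glass_b in the frame of case between -0.13 and 0.13 m and z of glass_b in the frame of case below 0.08 m and linear speed of glass_b above 0.6 m/s) or (x of reagent in the frame of case between -0.04 and 0.06 m and y of reagent in the frame of case between -0.13 and 0.13 m and z of reagent in the frame of case below 0.08 m and linear speed of reagent above 0.6 m/s) or (x of beaker in the frame of case between -0.04 and 0.06 m and y of beaker in the frame of case between -0.13 and 0.13 m and z of beaker in the frame of case below 0.08 m and linear speed of beaker above 0.6 m/s)).
It also fails if it takes over 72 s, if anything falls off the work surface, if the arm or the gripper's body presses on something with over 40 N, if the wrist force passes 120 N, or if a joint passes its speed limit or range.

## Working session

There is one attempt and no reset: what is moved stays moved. The work goes in short steps, Python scripts to look and compute and a tool call to move; the robot and the scene stay as the last step left them, time stands still between calls to the robot, and variables do not carry over. Pictures are saved under pics/ and viewed, and the job is handed in when it is done.

Besides the shell and the picture viewer there is one more tool, called after "Call:" as a command line: name --argument value ..., lists and objects as JSON in quotes. step_arm: Moves the arm, as the interface text tells. Its arguments: {"type":"object","properties":{"commands":{"type":"array","items":{"type":"array","items":{"type":"array","items":{"type":"number"}}}},"hand":{"type":"number"},"newtons":{"type":"number"}},"required":["commands"]}

```bash
mkdir -p pics
python3 - <<'E'
from plant import env
import cv2,numpy as np
print(env.state())
for n in("side","top"):
    p,d=env.grab_frame(n); cv2.imwrite(f"pics/{n}0.png",p[:,:,::-1]); np.save(f"{n}_d0.npy",d)
    np.save(f"{n}_p0.npy",p)
    print(n,env.camera_params(n))
print(env.grasp_offset)
E
```

```text
{'time_s': 0.0, 'joint_positions': array([ 7.53446951e+01,  2.42842362e+01,  9.34317387e+01,  1.83089809e-04,
        6.23699761e+01, -1.08957771e+00]), 'qvel': array([ 0.02618778,  0.04350434, -0.06940342,  0.11504793, -0.01596088,
        0.03767615]), 'effort': array([-3.42106396e-03, -5.44637418e+01, -2.73662871e+01,  6.42702193e-02,
        2.27141491e-02, -1.04625810e-04]), 'tcp_pos': array([0.14644594, 0.60703651, 0.22190171]), 'orientation': array([-1.79914068e+02, -1.79646125e-03,  1.66434186e+02]), 'wrist_force': array([-0.78062407, -0.3940042 , -0.69548764]), 'ft_torque': array([ 0.06398045,  0.0266456 , -0.02062345]), 'gripper_width': 0.08786028214894524}
side {'mtx': array([[468.32410897,   0.        , 317.19681027],
       [  0.        , 468.32410897, 203.17514674],
       [  0.        ,   0.        ,   1.        ]]), 'xyz': array([ 0.25322593, -0.82060433,  0.75886087]), 'rotation': array([-127.060939  ,    1.17264873,  -24.78903607])}
top {'mtx': array([[480.21401117,   0.        , 320.05521848],
       [  0.        , 480.21401117, 204.95332487],
       [  0.        ,   0.        ,   1.        ]]), 'xyz': array([ 0.41575513, -0.03111481,  1.27112114]), 'rotation': array([-171.78087039,    1.09378038,  -89.93393529])}
0.0187
```

View pics/side0.png

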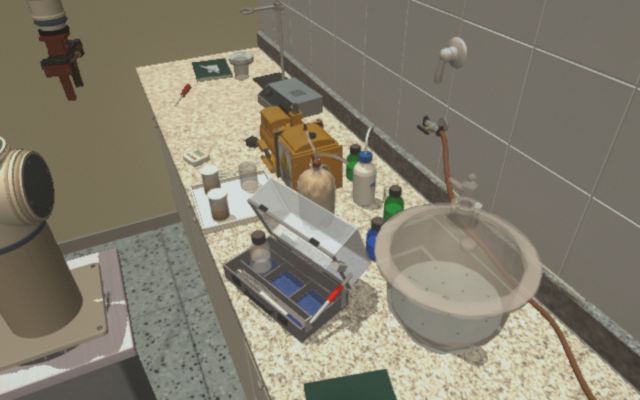

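View pics/top0.png

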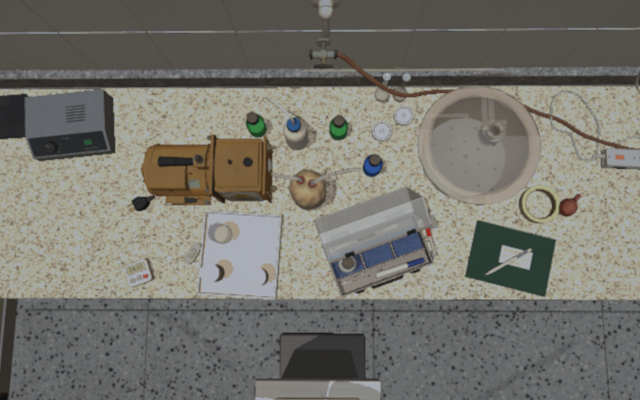

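Run:
```python
import cv2
a=cv2.imread("pics/side0.png");b=cv2.imread("pics/top0.png")
cv2.imwrite("pics/c1.png",cv2.resize(a[140:340,180:390],None,fx=3.8/1.3,fy=3.8/1.3,interpolation=cv2.INTER_CUBIC))
cv2.imwrite("pics/c2.png",cv2.resize(b[180:305,190:450],None,fx=3,fy=3,interpolation=cv2.INTER_CUBIC))
```

```text
(no output)
```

View pics/c1.png

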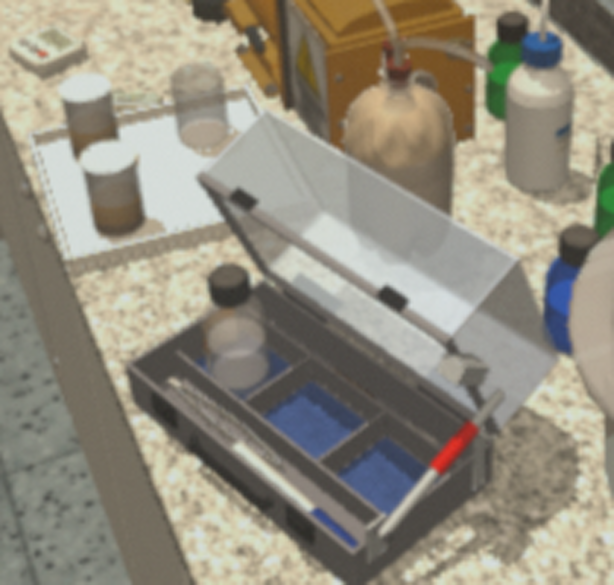

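View pics/c2.png

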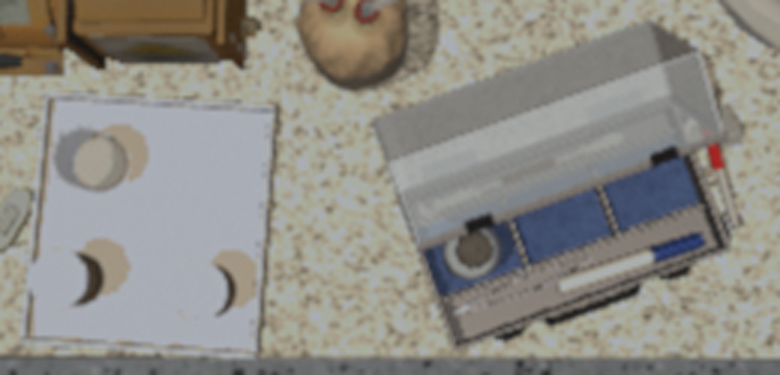

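```bash
cat > h.py <<'E'
import numpy as np,cv2
from scipy.spatial.transform import Rotation as R
from plant import env
CP={n:env.camera_params(n) for n in("side","top")}
def RM(n): return R.from_euler('xyz',CP[n]["rotation"],degrees=True).as_matrix()
def proj(n,P):
    P=np.atleast_2d(P); c=(P-CP[n]["xyz"])@RM(n); u=c@CP[n]["mtx"].T; return u[:,:2]/u[:,2:]
def ray(n,uv):
    uv=np.atleast_2d(uv).astype(float); d=np.c_[uv,np.ones(len(uv))]@np.linalg.inv(CP[n]["mtx"]).T
    return d@RM(n).T
def onz(n,uv,z):
    d=ray(n,uv);o=CP[n]["xyz"]; return o+d*((z-o[2])/d[:,2:])
def cloud(n,D,m=None):
    v,u=np.nonzero((D>0) if m is None else (m&(D>0)))
    return CP[n]["xyz"]+ray(n,np.c_[u,v])*D[v,u][:,None],np.c_[u,v]
def tri(u1,u2):
    a,b=CP["side"]["xyz"],CP["top"]["xyz"];d=ray("side",u1)[0];e=ray("top",u2)[0]
    A=np.c_[d,-e];t=np.linalg.lstsq(A,b-a,rcond=None)[0];p,q=a+t[0]*d,b+t[1]*e
    return (p+q)/2,np.linalg.norm(p-q)
E
python3 - <<'E'
from h import *
for n in("side","top"):
    D=np.load(f"{n}_d0.npy")
    for q in("glass_a","beaker","reagent","case","stay","stock_tray","hood"):
        for r in env.masks_of(n,q)[:4]:
            P,_=cloud(n,D,r["mask"])
            print(n,q,round(r["conf"],2),np.round(r["rect"],1),r["mask"].sum(), np.round(np.median(P,0),3) if len(P) else None, np.round(np.percentile(P,[5,95],axis=0),3).tolist() if len(P) else None)
            np.save(f"m_{n}_{q}_{int(r['rect'][0])}.npy",r["mask"])
E
```

```text
side glass_a 0.67 [210.2 179.5  20.8  24.8] 401 [0.416 0.25  0.066] [[0.398, 0.242, 0.031], [0.438, 0.279, 0.081]]
side glass_a 0.57 [218.2 203.1  22.9  34.1] 572 [0.407 0.134 0.059] [[0.388, 0.127, 0.014], [0.428, 0.164, 0.08]]
side beaker 0.59 [247.2 174.7  15.3  30.5] 511 [0.518 0.234 0.05 ] [[0.497, 0.224, 0.01], [0.541, 0.276, 0.071]]
side reagent 0.84 [374.4 238.8  21.1  47.7] 378 [ 0.684 -0.15   0.071] [[0.676, -0.159, 0.019], [0.704, -0.134, 0.104]]
side reagent 0.83 [351.5 163.2  14.3  38. ] 321 [0.796 0.155 0.069] [[0.785, 0.146, 0.01], [0.815, 0.173, 0.104]]
side reagent 0.76 [261.9 253.1  24.2  44.1] 795 [ 0.44  -0.09   0.067] [[0.422, -0.099, 0.018], [0.46, -0.073, 0.108]]
side reagent 0.69 [229.4 199.6  82.5  63.5] 2229 [0.451 0.204 0.005] [[0.362, 0.103, 0.001], [0.564, 0.304, 0.018]]
side case 0.78 [295.2 261.4 148.6 166.2] 13064 [ 0.507 -0.169  0.048] [[0.399, -0.275, 0.004], [0.58, -0.031, 0.191]]
side stay 0.69 [332.4 296.   40.9  48.8] 320 [ 0.523 -0.276  0.076] [[0.476, -0.294, 0.017], [0.566, -0.232, 0.097]]
side stay 0.63 [310.7 233.1 128.  108.2] 6383 [ 0.531 
[... 1111 characters left out ...]
07]]
top reagent 0.88 [258.8 125.8  22.2  25.1] 381 [0.8   0.158 0.072] [[0.787, 0.14, 0.018], [0.82, 0.177, 0.107]]
top reagent 0.84 [344.9 264.9  19.8  14.9] 227 [ 0.44  -0.076  0.084] [[0.426, -0.094, 0.071], [0.455, -0.058, 0.113]]
top case 0.78 [373.4 242.1 118.5 110.3] 8487 [ 0.5   -0.153  0.145] [[0.399, -0.268, 0.004], [0.59, -0.033, 0.195]]
top stay 0.41 [431.6 239.    9.5  23.4] 89 [ 0.503 -0.284  0.072] [[0.474, -0.296, 0.058], [0.527, -0.274, 0.084]]
top stock_tray 0.87 [241.6 254.7  87.9  92.7] 5613 [0.474 0.197 0.007] [[0.367, 0.108, 0.002], [0.57, 0.297, 0.019]]
top hood 0.81 [376.3 224.2 123.8  75.7] 5085 [ 0.532 -0.131  0.18 ] [[0.468, -0.241, 0.098], [0.601, -0.024, 0.197]]
```

```bash
cat > fit.py <<'E'
from h import *
from scipy.optimize import least_squares
# lids
for n,c in(("top",(0.409,0.146)),("top",(0.421,0.26)),("side",(0.409,0.146)),("side",(0.421,0.26)),("top",(0.523,0.255)),("side",(0.523,0.255))):
    P,_=cloud(n,np.load(f"{n}_d0.npy"))
    s=P[(np.hypot(P[:,0]-c[0],P[:,1]-c[1])<0.045)&(P[:,2]>0.02)]
    t=s[s[:,2]>(0.062 if c[0]>.5 else .074)]
    e,r=cv2.minEnclosingCircle(t[:,:2].astype(np.float32))
    print(n,c,len(t),"median",np.round(np.median(t,0),4),"circle",np.round(e,4),round(r,4),"zmax",t[:,2].max().round(4))
def case2w(p,x): 
    c,s=np.cos(x[2]),np.sin(x[2]); p=np.atleast_2d(p)
    return np.c_[x[0]+c*p[:,0]-s*p[:,1],x[1]+s*p[:,0]+c*p[:,1],p[:,2]]
if __name__=="__main__":
    S=lambda a,b:(180+a/2.923,140+b/2.923); T=lambda a,b:(190+a/3,180+b/3)
    ob=[("side",S(130,368),(-.0675,.125,.042)),("side",S(365,548),(-.0675,-.125,.042)),
        ("top",T(425,248),None),("top",T(458,343),(-.0675,.125,.02)),("top",T(728,247),(-.0675,-.125,.042))]
    ob=[o for o in ob if o[2]]
    f=lambda x:np.concatenate([(proj(n,case2w(p,x))[0]-u) for n,u,p in ob])
    r=least_squares(f,[.49,-.16,.25]); print(r.x,np.degrees(r.x[2]),np.round(r.fun,1))
    np.save("case.npy",r.x)
    x=r.x
    for n in("side","top"):
        im=cv2.imread(f"pics/{n}0.png"); k=3; im=cv2.resize(im,None,fx=k,fy=k,interpolation=cv2.INTER_CUBIC)
        def L(P,col):
            q=(proj(n,case2w(P,x))*k+k/2).astype(int)
            for a,b in zip(q[:-1],q[1:]): cv2.line(im,tuple(map(int,a)),tuple(map(int,b)),col,1)
        for z,c in((.042,(0,255,0)),(0,(0,255,255))):
            L(np.array([(a*.0675,b*.125,z) for a,b in((1,1),(1,-1),(-1,-1),(-1,1),(1,1))]),c)
        for yc in(.082,0,-.082):
            L(np.array([(.0095+a*.033,yc+b*.0395,.030) for a,b in((1,1),(1,-1),(-1,-1),(-1,1),(1,1))]),(255,0,255))
        a=.21+0
        L(np.array([(-.0475+d*np.cos(a),-.133,.052+d*np.sin(a)) for d in(0,.122)]),(255,255,0))
        L(np.array([(-.0475+d*np.cos(a+.1),-.133,.052+d*np.sin(a+.1)) for d in(0,.122)]),(0,128,255))
        L(np.array([(-.0475+d*np.cos(a+.73),-.133,.052+d*np.sin(a+.73)) for d in(0,.122)]),(0,0,255))
        o=im[600:1020,600:1200] if n=="side" else im[530:930,920:1380]
        cv2.imwrite(f"pics/ov_{n}.png",o)
E
python3 fit.py
```

```text
top (0.409, 0.146) 308 median [0.4114 0.149  0.0811] circle [0.4114 0.1491] 0.0247 zmax 0.0888
top (0.421, 0.26) 316 median [0.4211 0.2647 0.0821] circle [0.4208 0.2645] 0.0249 zmax 0.0892
side (0.409, 0.146) 200 median [0.4094 0.1484 0.0788] circle [0.4116 0.1489] 0.0269 zmax 0.0829
side (0.421, 0.26) 171 median [0.4191 0.2627 0.0797] circle [0.4192 0.2648] 0.027 zmax 0.0835
top (0.523, 0.255) 94 median [0.5256 0.2596 0.0717] circle [0.5229 0.2504] 0.0278 zmax 0.0778
side (0.523, 0.255) 131 median [0.5192 0.2531 0.0678] circle [0.5205 0.249 ] 0.0319 zmax 0.0767
[ 0.47066097 -0.15564513  0.36423616] 20.869194976679417 [-0.6 -1.6 -0.7  1.2 -0.9  0.8  1.4 -2.4]
```

View pics/ov_side.png

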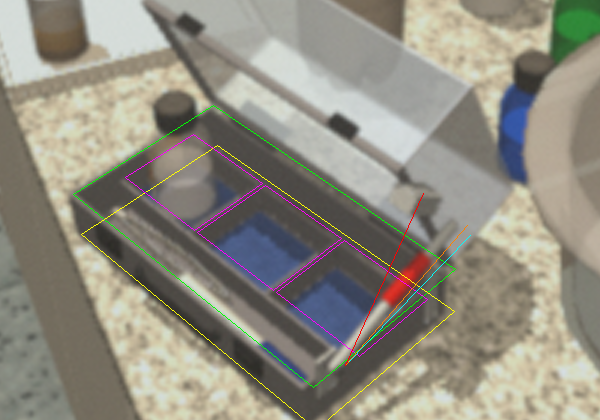

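View pics/ov_top.png

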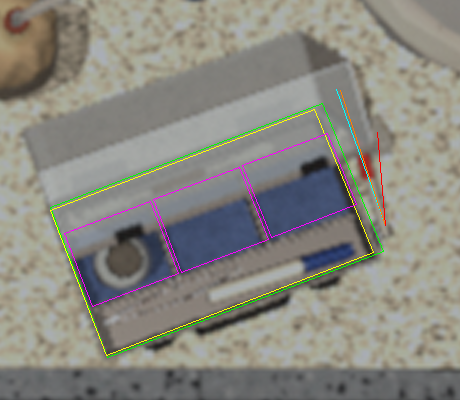

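```bash
python3 - <<'E' 2>&1 | grep -v "^top (\|^side ("
from h import *
from scipy.optimize import least_squares
x=np.load("case.npy")
def w2c(P,x):
    c,s=np.cos(x[2]),np.sin(x[2]); d=P-np.array([x[0],x[1],0]); return np.c_[c*d[:,0]+s*d[:,1],-s*d[:,0]+c*d[:,1],d[:,2]]
for n in("side","top"):
    p=np.load(f"{n}_p0.npy").astype(int); D=np.load(f"{n}_d0.npy")
    m=(p[...,0]>150)&(p[...,1]<70)&(p[...,2]<70)
    yy,xx=np.mgrid[:400,:640]; m&=(xx>320)&(xx<445)&(yy>200)&(yy<330)
    P,uv=cloud(n,D,m); print(n,m.sum(),uv.mean(0),np.median(P,0).round(4),w2c(np.median(P,0)[None],x).round(4)); 
    # rim points
    P,uv=cloud(n,D); q=w2c(P,x); s=(np.abs(q[:,2]-.042)<.003)&(np.abs(q[:,0])<.09)&(np.abs(q[:,1])<.15)
    q=q[s];h=lambda a,b:print(n,np.round(b[:-1],4)[np.histogram(a,b)[0]>0],np.histogram(a,b)[0][np.histogram(a,b)[0]>0])
    for nm,sel,ax in(("front",(q[:,0]<-.05)&(abs(q[:,1])<.1),0),("left",(q[:,1]>.1)&(abs(q[:,0])<.05),1),("right",(q[:,1]<-.1)&(abs(q[:,0])<.05),1),("back",(q[:,0]>.05)&(abs(q[:,1])<.1),0)):
        print(nm,sel.sum()); h(q[sel,ax],np.arange(-.15,.15,.002))
        if nm=="front" and sel.sum()>3: 
            t=q[sel]; print(nm,"slope",np.polyfit(t[:,1],t[:,0],1))
# front wall outer face
    q=w2c(P,x); s=(q[:,2]>.008)&(q[:,2]<.036)&(abs(q[:,1])<.11)&(q[:,0]<-.055)&(q[:,0]>-.085); print("face",s.sum(),np.median(q[s],0), np.polyfit(q[s,1],q[s,0],1) if s.sum()>5 else 0)
    s=(q[:,2]<.009)&(q[:,2]>.003)&(abs(q[:,1])<.13)&(abs(q[:,0])<.05);print("floor",s.sum(),np.percentile(q[s,2],[10,50,90]))
E
```

```text
side 79 [334.3974359  293.07692308] [ 0.5279 -0.2743  0.0813] [[ 0.0113 -0.1313  0.0813]]
front 165
side [-0.078 -0.076 -0.074 -0.072 -0.07  -0.068 -0.066] [ 3  8 18 60 58 17  1]
front slope [ 0.01312983 -0.07031275]
left 34
side [0.122 0.124 0.126] [10 12 12]
right 46
side [-0.126 -0.124 -0.122 -0.12 ] [ 5 10 22  9]
back 176
side [0.056 0.058 0.06  0.062 0.064 0.066] [ 4 41 67 48 15  1]
face 594 [-0.07199046 -0.01400003  0.0235997 ] [-0.0075624  -0.07193594]
floor 1493 [0.00342544 0.00483223 0.00738056]
top 18 [428.23529412 232.29411765] [ 0.5195 -0.2757  0.0799] [[ 0.0029 -0.1295  0.0799]]
front 128
top [-0.078 -0.076 -0.074 -0.072 -0.07  -0.068 -0.066] [ 3  8 14 27 44 27  5]
front slope [ 0.01496383 -0.06991622]
left 34
top [0.122 0.124 0.126] [13 17  4]
right 35
top [-0.126 -0.124 -0.122 -0.12 ] [ 1 11 14  9]
back 0
top [] []
face 318 [-0.06518149 -0.01430798  0.02081141] [-0.0220394  -0.06629466]
floor 1438 [0.00385164 0.00605535 0.00826744]
```

```bash
cat >> h.py <<'E'
CX,CY,CA=.4661,-.1563,np.radians(20.87)
ex=np.array([np.cos(CA),np.sin(CA),0]);ey=np.array([-np.sin(CA),np.cos(CA),0]);ez=np.array([0,0,1.])
def C(x,y,z): return np.array([CX,CY,0])+x*ex+y*ey+z*ez
def tool(th,az=CA):  # lean th deg toward -e, e at azimuth az; tool y = -left
    e=np.array([np.cos(az),np.sin(az),0]);l=np.array([-np.sin(az),np.cos(az),0]);t=np.radians(th)
    z=np.sin(t)*e-np.cos(t)*ez; y=-l; return np.c_[np.cross(y,z),y,z]
def cur():
    s=env.state(); return np.array(s["tcp_pos"]),R.from_euler('xyz',s["orientation"],degrees=True).as_matrix(),s
def plan(targets,start=None):
    """targets: list of (grasp point,R,n). prints rows"""
    p,Rm,s=cur()
    if start is not None: p,Rm=start
    for g,Rt,n in targets:
        pt=g+.0187*Rt[:,2]
        w=R.from_matrix(Rm.T@Rt).as_rotvec(degrees=True)
        rows=[];dp=(pt-p)/n
        for i in range(n):
            Ri=Rm@R.from_rotvec(w*i/n,degrees=True).as_matrix()
            rows.append([round(float(v),0) for v in Ri.T@dp*1000]+[round(float(v),1) for v in w/n])
        print("dist",np.round((pt-p)*1000,1),"rot",np.round(w,1)); print(str([[('%g'%v) for v in r] for r in rows]).replace("'",""))
        p,Rm=pt,Rt
def stat():
    p,Rm,s=cur(); g=p-.0187*Rm[:,2]; d=g-np.array([CX,CY,0])
    print("t",round(s["time_s"],2),"grasp",g.round(4),"case",np.round([d@ex,d@ey,d[2]],4),"rpy",np.round(s["orientation"],1),"j",np.round(s["joint_positions"],0),"w",round(s["gripper_width"],4),"F",np.round(s["wrist_force"],1))
E
python3 - <<'E'
from h import *
T=tool(38); G=C(.017,-.133,.0785)
stat()
plan([(np.array([.45,.15,.36]),tool(20,np.radians(90)),9),(G-T[:,2]*.12+.04*ez,T,9)])
E
```

```text
t 0.8 grasp [0.1466 0.6075 0.2414] case [-0.0264  0.8275  0.2414] rpy [180.   -0.  166.4] j [75. 24. 93.  0. 62. -1.] w 0.0877 F [ 0.3  0.6 -0.7]
dist [ 303.4 -451.1  119.7] rot [-13.3  16.9  75.6]
[[-45, -41, -13, -1.5, 1.9, 8.4], [-50, -34, -16, -1.5, 1.9, 8.4], [-53, -26, -18, -1.5, 1.9, 8.4], [-56, -17, -21, -1.5, 1.9, 8.4], [-57, -8, -23, -1.5, 1.9, 8.4], [-57, 1, -25, -1.5, 1.9, 8.4], [-55, 10, -26, -1.5, 1.9, 8.4], [-52, 18, -28, -1.5, 1.9, 8.4], [-48, 26, -29, -1.5, 1.9, 8.4]]
dist [  21.1 -453.1 -144.1] rot [-33.6  15.8  60.7]
[[-53, 2, -2, -3.7, 1.8, 6.7], [-52, 9, -3, -3.7, 1.8, 6.7], [-51, 15, -4, -3.7, 1.8, 6.7], [-48, 21, -5, -3.7, 1.8, 6.7], [-45, 27, -4, -3.7, 1.8, 6.7], [-42, 32, -4, -3.7, 1.8, 6.7], [-37, 37, -3, -3.7, 1.8, 6.7], [-33, 41, -1, -3.7, 1.8, 6.7], [-28, 45, 1, -3.7, 1.8, 6.7]]
```

Call:
step_arm --commands '[[[-45,-41,-13,-1.5,1.9,8.4],[-50,-34,-16,-1.5,1.9,8.4],[-53,-26,-18,-1.5,1.9,8.4],[-56,-17,-21,-1.5,1.9,8.4],[-57,-8,-23,-1.5,1.9,8.4],[-57,1,-25,-1.5,1.9,8.4],[-55,10,-26,-1.5,1.9,8.4],[-52,18,-28,-1.5,1.9,8.4],[-48,26,-29,-1.5,1.9,8.4]]]' --hand 0.3

```text
time_s: 1.92
tcp_pos: [0.4467, 0.1473, 0.342]
orientation: [179.9, -21.0, 88.1]
wrist_force: [-0.1, 0.2, 0.0]
gripper_width: 0.0304
```

Run:
```python
from h import *
T=tool(38); G=C(.017,-.133,.0785)
stat()
plan([(G-T[:,2]*.12+.05*ez,T,10)])
```

```text
t 1.93 grasp [0.4464 0.1406 0.3595] case [0.0874 0.2845 0.3595] rpy [179.9 -21.   88.1] j [  3.   2. 109.  22.  69.  -3.] w 0.0304 F [-0.1  0.2  0. ]
dist [  24.4 -444.  -133.7] rot [-33.1  15.   58.7]
[[-46, 4, -3, -3.3, 1.5, 5.9], [-45, 9, -4, -3.3, 1.5, 5.9], [-44, 14, -5, -3.3, 1.5, 5.9], [-42, 18, -5, -3.3, 1.5, 5.9], [-40, 23, -5, -3.3, 1.5, 5.9], [-37, 27, -4, -3.3, 1.5, 5.9], [-34, 31, -4, -3.3, 1.5, 5.9], [-31, 35, -3, -3.3, 1.5, 5.9], [-27, 38, -1, -3.3, 1.5, 5.9], [-23, 40, 0, -3.3, 1.5, 5.9]]
```

Call:
step_arm --commands '[[[-46,4,-3,-3.3,1.5,5.9],[-45,9,-4,-3.3,1.5,5.9],[-44,14,-5,-3.3,1.5,5.9],[-42,18,-5,-3.3,1.5,5.9],[-40,23,-5,-3.3,1.5,5.9],[-37,27,-4,-3.3,1.5,5.9],[-34,31,-4,-3.3,1.5,5.9],[-31,35,-3,-3.3,1.5,5.9],[-27,38,-1,-3.3,1.5,5.9],[-23,40,0,-3.3,1.5,5.9]]]'

```text
time_s: 3.18
tcp_pos: [0.4661, -0.3151, 0.2103]
orientation: [179.9, -38.9, 18.0]
wrist_force: [0.8, -0.3, 0.1]
gripper_width: 0.0309
```

Run:
```python
from h import *
T=tool(38); G=C(.017,-.133,.0785)
stat()
plan([(G-T[:,2]*.06,T,4),(G,T,3)])
for n in("side","top"):
    p,d=env.grab_frame(n); np.save(f"{n}_d1.npy",d)
    im=p[:,:,::-1]; c=im[130:350,200:420] if n=="side" else im[170:300,310:480]
    cv2.imwrite(f"pics/{n}1.png",cv2.resize(c,None,fx=2.6 if n=="side" else 4,fy=2.6 if n=="side" else 4,interpolation=cv2.INTER_CUBIC))
```

```text
t 3.17 grasp [ 0.4549 -0.3187  0.2249] case [-0.0683 -0.1478  0.2249] rpy [179.9 -38.9  18. ] j [-55.  18. 116.  55.  47. -22.] w 0.0309 F [ 0.8 -0.3  0.1]
dist [ 39.5  31.5 -99.3] rot [ 1.8 -0.9 -2.2]
[[-6, -4, 27, 0.5, -0.2, -0.6], [-6, -4, 27, 0.5, -0.2, -0.6], [-6, -4, 27, 0.5, -0.2, -0.6], [-6, -4, 27, 0.5, -0.2, -0.6]]
dist [ 34.5  13.2 -47.3] rot [0. 0. 0.]
[[-0, 0, 20, 0, 0, 0], [-0, 0, 20, 0, 0, 0], [-0, 0, 20, 0, 0, 0]]
```

View pics/side1.png

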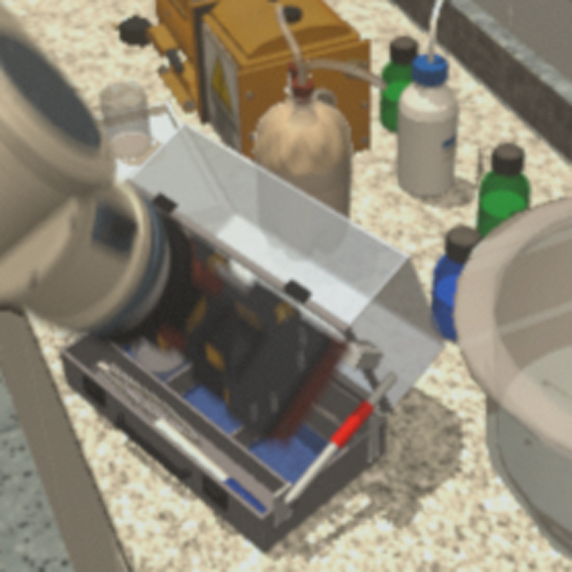

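View pics/top1.png

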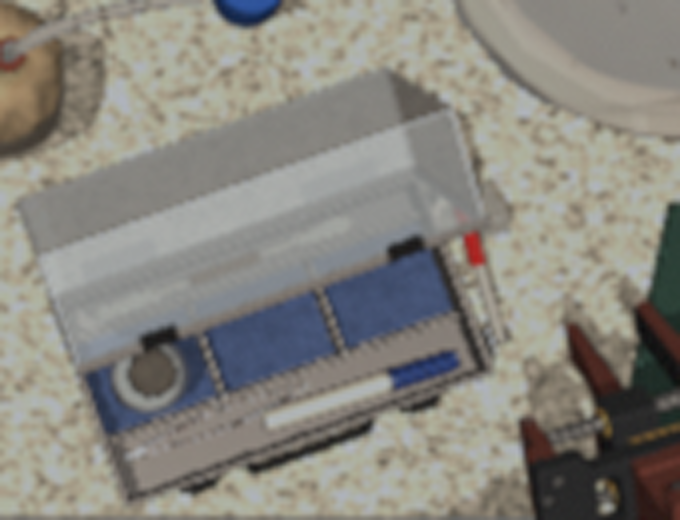

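Call:
step_arm --commands '[[[-6,-4,27,0.5,-0.2,-0.6],[-6,-4,27,0.5,-0.2,-0.6],[-6,-4,27,0.5,-0.2,-0.6],[-6,-4,27,0.5,-0.2,-0.6]]]'

```text
time_s: 3.78
tcp_pos: [0.5081, -0.2851, 0.1105]
orientation: [179.7, -38.1, 21.5]
wrist_force: [0.2, 0.5, 0.3]
gripper_width: 0.0308
```

```bash
cat > look.py <<'E'
from h import *
import sys
k=sys.argv[1]; box=[int(v) for v in sys.argv[2:]]
stat()
for n,(a,b,c,d),f in(("side",(200,330,280,400),5),("top",(190,290,380,480),6)):
    if box and n=="side": a,b,c,d=box[:4];f=600/max(b-a,d-c)
    if len(box)>4 and n=="top": a,b,c,d=box[4:];f=600/max(b-a,d-c)
    p,_=env.grab_frame(n); cv2.imwrite(f"pics/{n}{k}.png",cv2.resize(p[a:b,c:d,::-1],None,fx=f,fy=f,interpolation=cv2.INTER_CUBIC))
E
python3 look.py 2;python3 - <<'E'
from h import *
T=tool(38); G=C(.017,-.133,.0785)
plan([(G,T,4)])
E
```

```text
t 3.77 grasp [ 0.4973 -0.2893  0.1252] case [-0.0182 -0.1353  0.1252] rpy [179.7 -38.1  21.5] j [-48.  30. 117.  66.  39. -35.] w 0.0308 F [0.2 0.5 0.3]
dist [ 32.8  13.2 -45.2] rot [-0.3 -0.   0.4]
[[0, -0, 14, -0.1, -0, 0.1], [0, -0, 14, -0.1, -0, 0.1], [0, -0, 14, -0.1, -0, 0.1], [0, -0, 14, -0.1, -0, 0.1]]
```

View pics/side2.png

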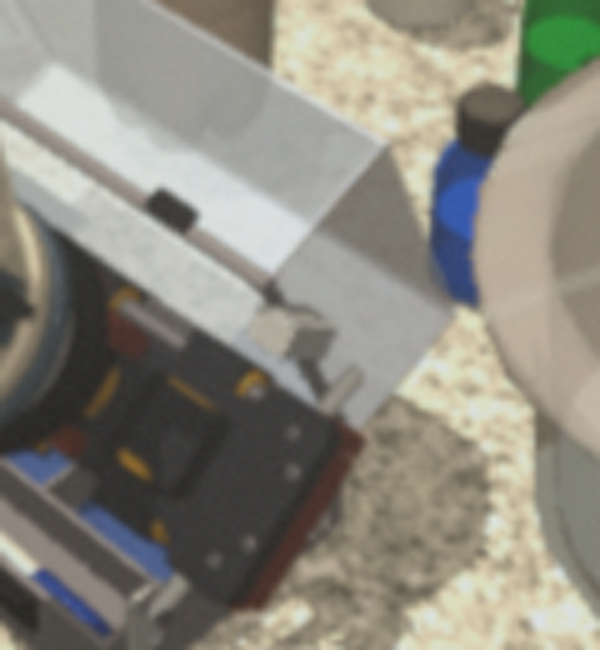

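View pics/top2.png

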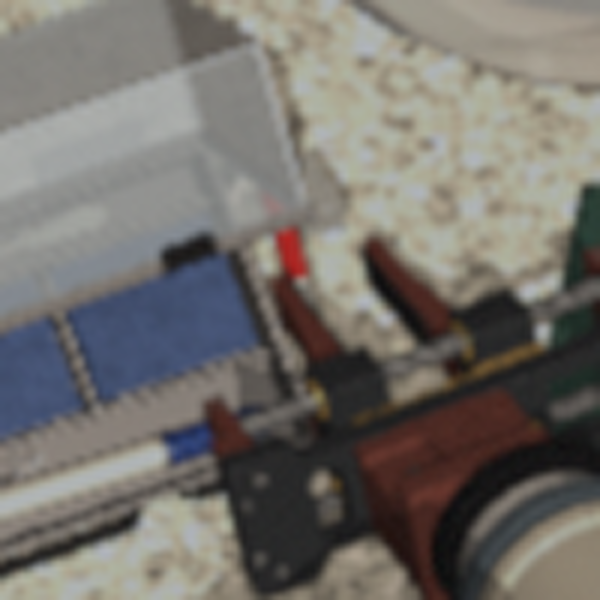

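Run:
```python
from h import *
p,Rm,s=cur()
w=s["gripper_width"]/2
for n,(r0,c0,f) in(("side",(200,280,5)),("top",(190,380,6))):
    for nm,P in(("tcp",p),("tip+",p+Rm[:,1]*w),("tip-",p-Rm[:,1]*w),("staygrip",C(.017,-.133,.0785)),("stay pivot",C(-.0475,-.133,.052)),("tip",C(.066,-.133,.097))):
        q=proj(n,P)[0]; print(n,nm,np.round([(q[0]-c0+.5)*f,(q[1]-r0+.5)*f]))
```

```text
side tcp [240. 452.]
side tip+ [270. 474.]
side tip- [210. 432.]
side staygrip [281. 472.]
side stay pivot [165. 615.]
side tip [367. 371.]
top tcp [327. 279.]
top tip+ [362. 266.]
top tip- [292. 293.]
top staygrip [287. 232.]
top stay pivot [334. 381.]
top tip [250. 116.]
```

Call:
step_arm --commands '[[[0,0,16,0,0,0],[0,0,15,0,0,0],[0,0,14,0,0,0],[0,0,12,0,0,0],[0,0,1,0,0,0]]]'

```text
time_s: 4.5
tcp_pos: [0.5438, -0.2706, 0.063]
orientation: [179.7, -38.1, 21.6]
wrist_force: [-0.3, 0.6, 0.2]
gripper_width: 0.0305
```

```bash
python3 look.py 3
```

```text
t 4.5 grasp [ 0.5331 -0.2747  0.0777] case [ 0.0204 -0.1345  0.0777] rpy [179.7 -38.1  21.6] j [-44.  36. 115.  74.  36. -41.] w 0.0305 F [-0.3  0.6  0.2]
```

View pics/side3.png

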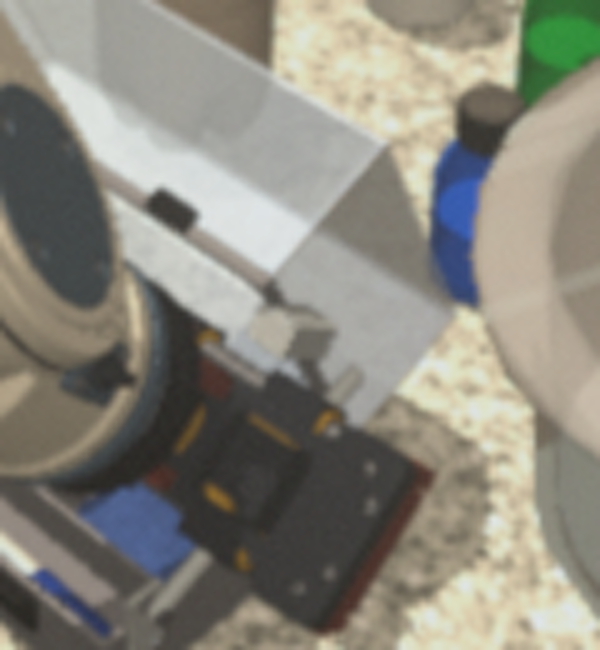

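View pics/top3.png

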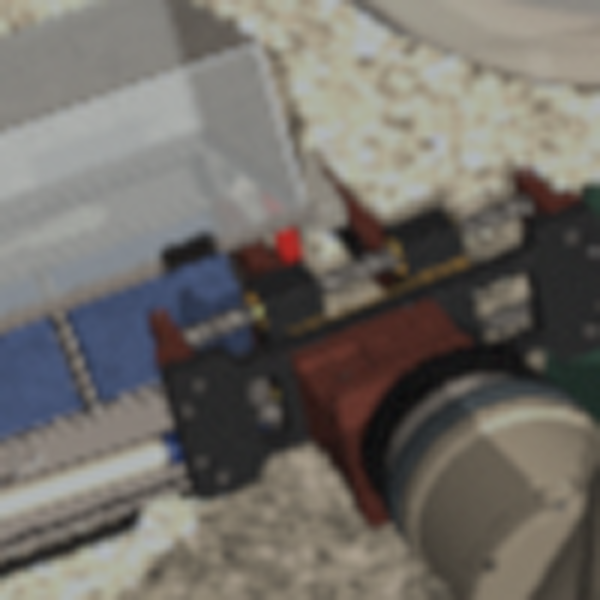

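Call:
step_arm --commands '[[[0,-2,0,0,0,0],[0,0,0,0,0,0],[0,0,0,0,0,0],[0,0,0,0,0,0],[0,0,0,0,0,0]]]' --hand 1 --newtons 10

```text
time_s: 5.22
tcp_pos: [0.5421, -0.2679, 0.0643]
orientation: [179.8, -38.2, 21.5]
wrist_force: [1.5, 2.4, -1.0]
gripper_width: 0.0107
```

Run:
```python
from h import *
stat()
```

```text
t 5.22 grasp [ 0.5313 -0.2721  0.0789] case [ 0.0197 -0.1314  0.0789] rpy [179.8 -38.2  21.5] j [-44.  36. 115.  75.  36. -41.] w 0.0107 F [ 1.5  2.4 -1. ]
```

```bash
cat > arc.py <<'E'
from h import *
import sys
stat(); p,Rm,s=cur(); g=p-.0187*Rm[:,2]; d=g-np.array([CX,CY,0]); x,z=d@ex+.0475,d[2]-.052
a=np.arctan2(z,x); r=np.hypot(x,z); print("q",a-.21,"r",r)
A=np.linspace(a,.21+float(sys.argv[1]),int(sys.argv[2])+1)
for i,j in zip(A[:-1],A[1:]):
    v=r*((np.cos(j)-np.cos(i))*ex+(np.sin(j)-np.sin(i))*ez); print((Rm.T@v*1000).round(1).tolist())
E
python3 arc.py .74 10
```

```text
t 5.22 grasp [ 0.5313 -0.2721  0.0789] case [ 0.0197 -0.1314  0.0789] rpy [179.8 -38.2  21.5] j [-44.  36. 115.  75.  36. -41.] w 0.0107 F [ 1.5  2.4 -1. ]
q 0.1716001583519027 r 0.07236532308542717
[1.0, -0.0, -4.0]
[0.8, -0.0, -4.0]
[0.6, -0.0, -4.1]
[0.4, -0.0, -4.1]
[0.1, -0.0, -4.1]
[-0.1, -0.0, -4.1]
[-0.3, -0.0, -4.1]
[-0.6, -0.0, -4.1]
[-0.8, -0.0, -4.0]
[-1.0, -0.0, -4.0]
```

Call:
step_arm --commands '[[[1,0,-4,0,0,0],[1,0,-4,0,0,0],[0.6,0,-4,0,0,0],[0.4,0,-4,0,0,0],[0,0,-4,0,0,0],[0,0,-4,0,0,0],[-0.3,0,-4,0,0,0]]]' --newtons 20

```text
time_s: 6.1
tcp_pos: [0.5264, -0.2736, 0.089]
orientation: [179.8, -38.1, 21.5]
wrist_force: [1.4, 1.8, -3.5]
gripper_width: 0.0105
```

```bash
python3 arc.py .74 4; python3 look.py 4
```

```text
t 6.1 grasp [ 0.5157 -0.2778  0.1037] case [ 0.003  -0.1312  0.1037] rpy [179.8 -38.1  21.5] j [-46.  33. 116.  70.  37. -38.] w 0.0105 F [ 1.4  1.8 -3.5]
q 0.5869371185293161 r 0.07229850731928666
[-0.4, -0.0, -2.7]
[-0.5, -0.0, -2.7]
[-0.6, -0.0, -2.7]
[-0.7, -0.0, -2.7]
t 6.1 grasp [ 0.5157 -0.2778  0.1037] case [ 0.003  -0.1312  0.1037] rpy [179.8 -38.1  21.5] j [-46.  33. 116.  70.  37. -38.] w 0.0105 F [ 1.4  1.8 -3.5]
```

View pics/side4.png

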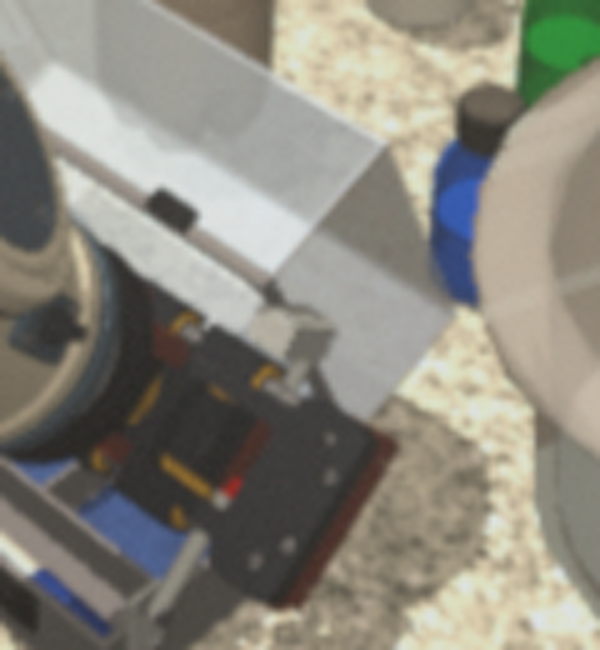

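The stay's tip (295,380) is now just below the clip block (290,330). I'll continue slowly.

Call:
step_arm --commands '[[[-0.4,0,-3,0,0,0],[-0.5,0,-3,0,0,0],[-0.6,0,-3,0,0,0],[-0.7,0,-3,0,0,0],[0,0,0,0,0,0]]]'

```text
time_s: 6.82
tcp_pos: [0.5172, -0.277, 0.0977]
orientation: [179.9, -38.1, 21.5]
wrist_force: [-1.4, 1.8, -1.0]
gripper_width: 0.0104
```

```bash
python3 arc.py .74 2; python3 look.py 5
```

```text
t 6.83 grasp [ 0.5065 -0.2812  0.1124] case [-0.0068 -0.1311  0.1124] rpy [179.9 -38.1  21.5] j [-47.  31. 117.  69.  38. -37.] w 0.0104 F [-1.4  1.8 -1. ]
q 0.7673127779538831 r 0.0728153215947187
[0.3, 0.0, 0.9]
[0.3, 0.0, 1.0]
t 6.83 grasp [ 0.5065 -0.2812  0.1124] case [-0.0068 -0.1311  0.1124] rpy [179.9 -38.1  21.5] j [-47.  31. 117.  69.  38. -37.] w 0.0104 F [-1.4  1.8 -1. ]
```

View pics/side5.png

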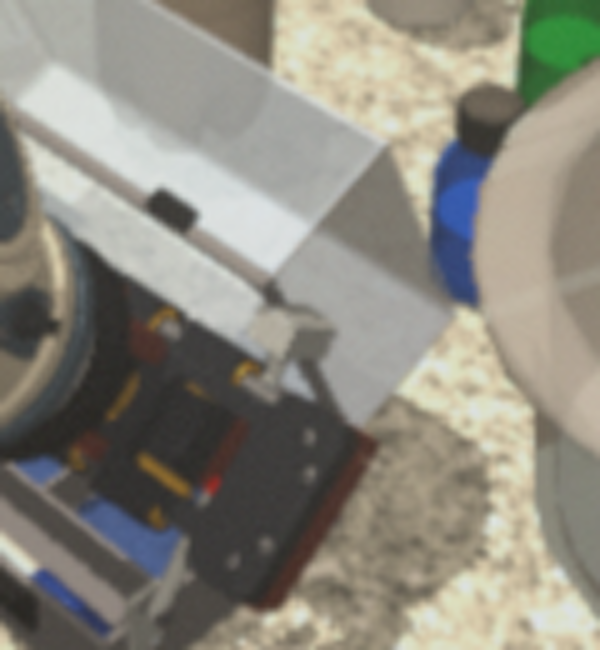

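Call:
step_arm --commands '[[[-1,0,-2,0,0,0],[-1,0,-2,0,0,0],[0,0,0,0,0,0]]]'

```text
time_s: 7.3
tcp_pos: [0.5144, -0.278, 0.0995]
orientation: [179.9, -38.2, 21.5]
wrist_force: [2.0, 2.5, -4.7]
gripper_width: 0.0104
```

```bash
python3 arc.py .74 2
```

```text
t 7.3 grasp [ 0.5036 -0.2822  0.1142] case [-0.0098 -0.131   0.1142] rpy [179.9 -38.2  21.5] j [-47.  31. 117.  68.  38. -37.] w 0.0104 F [ 2.   2.5 -4.7]
q 0.8162518618710093 r 0.07275933480939167
[0.9, 0.0, 2.6]
[0.8, 0.0, 2.6]
```

Call:
step_arm --commands '[[[0,0,0,0,0,0],[0,0,0,0,0,0]]]' --hand 0.4

```text
time_s: 7.55
tcp_pos: [0.5148, -0.2795, 0.1]
orientation: [179.7, -38.2, 21.6]
wrist_force: [0.5, -0.0, 0.1]
gripper_width: 0.0255
```

Call:
step_arm --commands '[[[0,0,-20,0,0,0],[0,0,-40,0,0,0],[0,0,-40,0,0,0]]]'

```text
time_s: 7.92
tcp_pos: [0.4561, -0.3023, 0.179]
orientation: [179.8, -38.1, 21.6]
wrist_force: [-0.9, -0.3, -0.2]
gripper_width: 0.0266
```

```bash
python3 look.py 6 190 350 240 400 180 300 320 470
```

```text
t 7.92 grasp [ 0.4453 -0.3065  0.1937] case [-0.0729 -0.1329  0.1937] rpy [179.8 -38.1  21.6] j [-55.  21. 118.  56.  46. -28.] w 0.0266 F [-0.9 -0.3 -0.2]
```

View pics/side6.png

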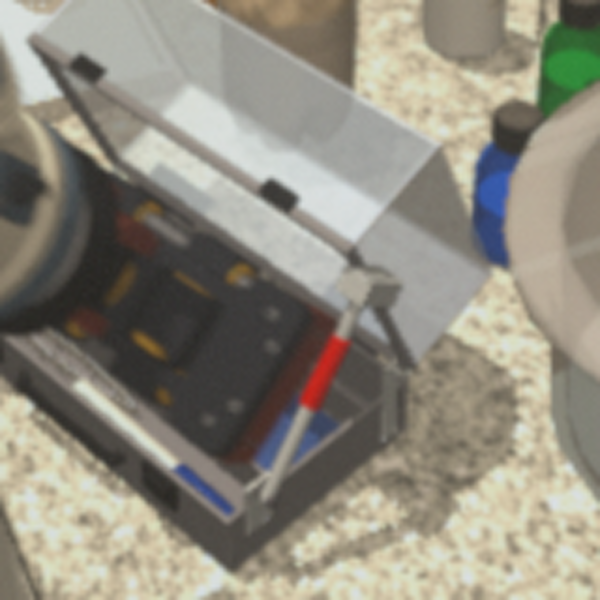

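View pics/top6.png

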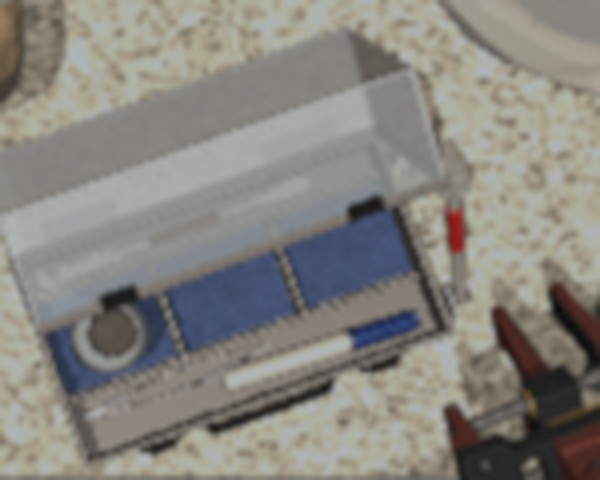

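Run:
```python
from h import *
for n in("side","top"):
    p,D=env.grab_frame(n); p=p.astype(int)
    m=(p[...,0]>150)&(p[...,1]<70)&(p[...,2]<70)
    yy,xx=np.mgrid[:400,:640]; m&=(xx>300)&(xx<445)&(yy>200)&(yy<330)
    v,u=np.nonzero(m); P,_=cloud(n,D,m);g=np.median(P,0);d=g-np.array([CX,CY,0])
    print(n,u.mean(),v.mean(),"case",[round(float(t),4) for t in(d@ex,d@ey,d[2])],"q",np.arctan2(d[2]-.052,d@ex+.0475)-.21)
    for q in(.17,.6,.67,.73,.8):
        a=.21+q; print(q,proj(n,C(-.0475+.072*np.cos(a),-.133,.052+.072*np.sin(a))).round(1))
```

```text
side 325.6309523809524 288.6190476190476 case [-0.0087, -0.1316, 0.1125] q 0.7907338947679403
0.17 [[336.6 293.1]]
0.6 [[330.5 288.9]]
0.67 [[329.1 288.8]]
0.73 [[327.8 288.8]]
0.8 [[326.2 289. ]]
top nan nan case [nan, nan, nan] q nan
0.17 [[427.  227.3]]
0.6 [[431.8 232.9]]
0.67 [[432.7 234.2]]
0.73 [[433.5 235.4]]
0.8 [[434.5 237. ]]
  return _methods._mean(a, axis=axis, dtype=dtype,
  ret = um.true_divide(
<stdin>:7: RuntimeWarning: Mean of empty slice.
  ret = ret.dtype.type(ret / rcount)
```

Run:
```python
from h import *
stat(); a=np.radians(5)
T=tool(40,a); G=np.array([.4205,.2645,.058])
plan([(np.array([.42,-.1,.32]),tool(38,np.radians(13)),6),(G-T[:,2]*.10+.03*ez,T,9)])
```

```text
t 8.12 grasp [ 0.4461 -0.3067  0.1934] case [-0.0723 -0.1334  0.1934] rpy [179.7 -38.1  21.6] j [-55.  21. 118.  56.  46. -28.] w 0.0263 F [0.9 0.5 0.2]
dist [-25.7 205.2 126.6] rot [-5.  -0.2  6.8]
[[20, -33, -11, -0.8, -0, 1.1], [19, -34, -12, -0.8, -0, 1.1], [18, -34, -12, -0.8, -0, 1.1], [18, -34, -13, -0.8, -0, 1.1], [17, -34, -13, -0.8, -0, 1.1], [16, -34, -14, -0.8, -0, 1.1]]
dist [ -62.8  357.4 -155. ] rot [-5.   2.   6.2]
[[-9, -40, 15, -0.6, 0.2, 0.7], [-9, -40, 14, -0.6, 0.2, 0.7], [-10, -40, 14, -0.6, 0.2, 0.7], [-11, -40, 14, -0.6, 0.2, 0.7], [-11, -40, 13, -0.6, 0.2, 0.7], [-12, -40, 13, -0.6, 0.2, 0.7], [-12, -40, 12, -0.6, 0.2, 0.7], [-13, -40, 12, -0.6, 0.2, 0.7], [-13, -40, 11, -0.6, 0.2, 0.7]]
```

Call:
step_arm --commands '[[[24,-10,-28,-0.8,0,1.1],[19,-38,-12,-0.8,0,1.1],[18,-38,-12,-0.8,0,1.1],[18,-38,-9,-0.8,0,1.1],[17,-38,-9,-0.8,0,1.1],[16,-38,-8,-0.8,0,1.1]]]' --hand -0.6

```text
time_s: 8.88
tcp_pos: [0.4363, -0.0943, 0.3058]
orientation: [-179.1, -37.9, 12.3]
wrist_force: [0.4, 0.1, 0.0]
gripper_width: 0.0704
```

Call:
step_arm --commands '[[[-9,-40,15,-0.6,0.2,0.7],[-9,-40,14,-0.6,0.2,0.7],[-10,-40,14,-0.6,0.2,0.7],[-11,-40,14,-0.6,0.2,0.7],[-11,-40,13,-0.6,0.2,0.7],[-12,-40,13,-0.6,0.2,0.7],[-12,-40,12,-0.6,0.2,0.7],[-13,-40,12,-0.6,0.2,0.7],[-13,-40,11,-0.6,0.2,0.7]]]'

```text
time_s: 10.0
tcp_pos: [0.3883, 0.102, 0.2092]
orientation: [179.3, -34.3, 7.3]
wrist_force: [0.0, -0.2, -0.7]
gripper_width: 0.0704
```

```bash
python3 look.py 7 130 240 170 280 200 310 180 290;python3 - <<'E'
from h import *
a=np.radians(5)
T=tool(40,a); G=np.array([.4205,.2645,.058])
plan([(G-T[:,2]*.07,T,2),(G,T,4)])
p,Rm,s=cur(); w=s["gripper_width"]/2
for nm,P in(("t+",p+Rm[:,1]*w),("t-",p-Rm[:,1]*w),("lid",np.array([.4205,.2645,.081]))):
    print(nm,((proj("side",P)[0]-[170,130])*600/110).round(),((proj("top",P)[0]-[180,200])*600/110).round())
E
```

```text
t 10.0 grasp [0.3778 0.1009 0.2247] case [0.0092 0.2718 0.2247] rpy [179.3 -34.3   7.3] j [ 18.  -4. 142. -37.  11. 136.] w 0.0704 F [ 0.  -0.2 -0.7]
dist [  -0.6  158.7 -111.8] rot [-0.8  5.7  2. ]
[[-23, -79, 51, -0.4, 2.9, 1], [-27, -79, 49, -0.4, 2.9, 1]]
dist [ 44.8   3.9 -53.6] rot [0. 0. 0.]
[[0, -0, 18, 0, 0, 0], [0, -0, 18, 0, 0, 0], [0, -0, 18, 0, 0, 0], [0, -0, 18, 0, 0, 0]]
t+ [217. 202.] [567. 464.]
t- [156. 128.] [393. 485.]
lid [214. 215.] [160. 394.]
```

View pics/side7.png

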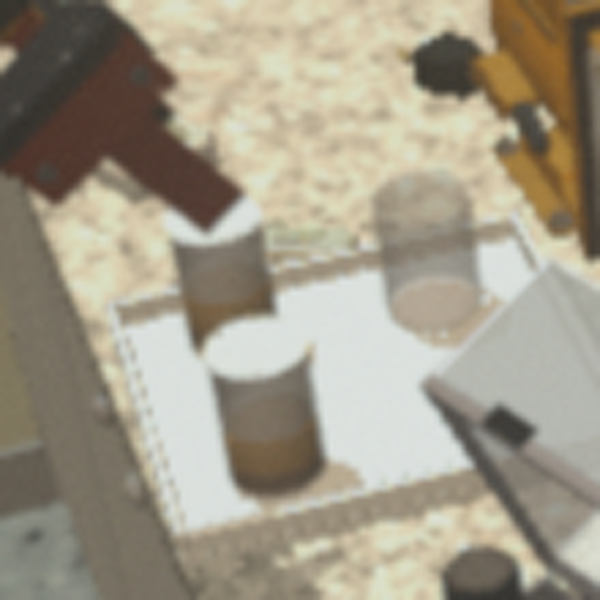

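View pics/top7.png

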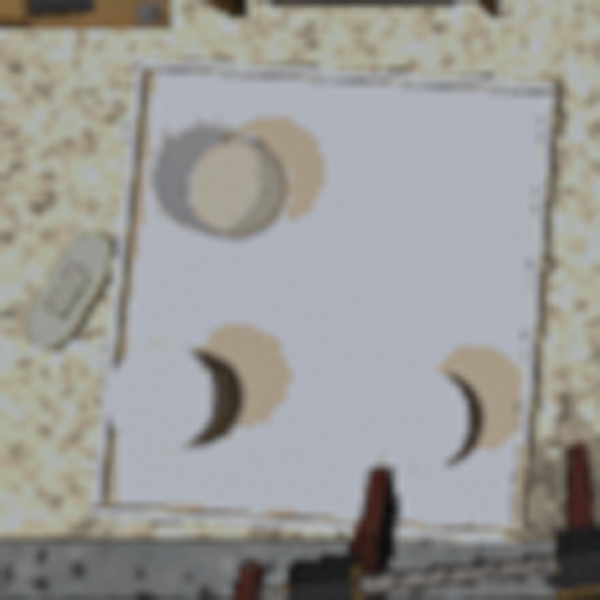

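```bash
cat > kin.py <<'E'
import numpy as np
from scipy.optimize import least_squares
from scipy.spatial.transform import Rotation as R
def Rz(a): c,s=np.cos(a),np.sin(a); return np.array([[c,-s,0],[s,c,0],[0,0,1]])
def Ry(a): c,s=np.cos(a),np.sin(a); return np.array([[c,0,s],[0,1,0],[-s,0,c]])
def fk(q,P,s4=1,s6=1):
    d1,a1,L2,a3,L3,d6=P; q=np.radians(q)
    M=Rz(q[0]); p=np.array([0,0,d1])+M@[a1,0,0]
    M=M@Ry(q[1]); p=p+M@[0,0,L2]
    M=M@Ry(q[2]); p=p+M@[a3,0,0]
    M=M@Rz(s4*q[3]); p=p+M@[0,0,L3]
    M=M@Ry(q[4]); M=M@Rz(s6*q[5]); p=p+M@[0,0,d6]
    return p,M
E
python3 - <<'E'
from kin import *
from plant import env
s=env.state(); now=np.array(s["joint_positions"])
D=[([75.3447,24.284,93.4317,0,62.37,-1.0896],[.14645,.60704,.2219],[-179.914,-.002,166.434]),
(now,s["tcp_pos"],s["orientation"]),
([3,2,109,22,69,-3],[.4467,.1473,.342],[179.9,-21,88.1]),
([-55,18,116,55,47,-22],[.4661,-.3151,.2103],[179.9,-38.9,18]),
([-48,30,117,66,39,-35],[.5081,-.2851,.1105],[179.7,-38.1,21.5]),
([-44,36,115,74,36,-41],[.5438,-.2706,.063],[179.7,-38.1,21.6]),
([-47,31,117,68,38,-37],[.5144,-.278,.0995],[179.9,-38.2,21.5])]
for s4 in(1,-1):
  for s6 in(1,-1):
    f=lambda P:np.concatenate([fk(q,P,s4,s6)[0]-p for q,p,o in D])
    r=least_squares(f,[.2,0,.4,0,.4,.25]); 
    Ms=[R.from_matrix(fk(q,r.x,s4,s6)[1].T@R.from_euler('xyz',o,degrees=True).as_matrix()).as_rotvec(degrees=True).round(1).tolist() for q,p,o in D]
    print(s4,s6,r.x.round(4),np.abs(r.fun).max().round(4)); print(Ms)
E
```

```text
1 1 [ 0.3246 -0.0077  0.5782  0.0843  0.4924  0.3281] 0.0129
[[-0.0, 0.0, 90.0], [0.0, 0.0, 90.0], [-0.7, 0.0, 89.9], [0.8, 0.4, 89.9], [-0.8, -0.2, 89.9], [-0.4, -0.5, 90.3], [-0.5, 0.1, 90.5]]
1 -1 [ 0.3246 -0.0077  0.5782  0.0843  0.4924  0.3281] 0.0129
[[-0.0, 0.0, 87.8], [0.0, 0.0, 1.6], [-0.7, 0.1, 83.9], [0.8, 0.1, 45.9], [-0.7, 0.3, 19.9], [-0.6, -0.1, 8.3], [-0.3, 0.4, 16.5]]
-1 1 [-0.31    0.3202  0.179  -0.2016  0.1097 -0.3129] 0.0715
[[-0.0, 0.0, 90.0], [-13.7, 0.2, 16.5], [-35.8, 31.5, 101.3], [-98.0, 42.6, 142.6], [90.1, -14.9, -125.1], [82.9, -5.5, -109.9], [88.2, -12.3, -121.0]]
-1 -1 [-0.31    0.3202  0.179  -0.2016  0.1097 -0.3129] 0.0715
[[-0.0, 0.0, 87.8], [-10.3, 10.3, -71.5], [-33.6, 32.8, 95.6], [-63.5, 64.6, 111.2], [-63.3, 62.1, 118.7], [-63.3, 62.9, 126.7], [-62.8, 62.7, 120.3]]
```

```bash
cat >> kin.py <<'E'
LO=np.array([-172.04,-51.8,4.93,-75.15,6.16,-145.62]);HI=np.array([172.04,120.97,147.93,255.16,154.13,145.62])
import os
PAR=np.load("par.npy") if os.path.exists("par.npy") else None
Q90=Rz(np.pi/2)
def ik(g,T,seed=None):
    p=g+.0187*T[:,2]; best=None
    seeds=[seed] if seed is not None else []
    az=np.degrees(np.arctan2(g[1],g[0]))
    seeds+= [[az+d,20,110,a,45,b] for d in(0,-30,30) for a in(-40,20,90) for b in(-90,0,90)]
    for s in seeds:
        s=np.clip(s,LO+1,HI-1)
        def f(q):
            pp,M=fk(q,PAR); return np.r_[(pp-p)*10,R.from_matrix((M@Q90).T@T).as_rotvec()]
        r=least_squares(f,s,bounds=(LO,HI),x_scale=20.)
        if r.cost<1e-5:
            m=np.min(np.minimum(r.x-LO,HI-r.x))
            if best is None or m>best[1]+.5: best=(r.x,m)
            if seed is not None: break
    return best
E
python3 - <<'E'
import kin
from kin import *
from plant import env
s=env.state(); now=np.array(s["joint_positions"])
D=[([75.3447,24.284,93.4317,0,62.37,-1.0896],[.14645,.60704,.2219],30),
(now,s["tcp_pos"],30),
([3,2,109,22,69,-3],[.4467,.1473,.342],1),
([-55,18,116,55,47,-22],[.4661,-.3151,.2103],1),
([-48,30,117,66,39,-35],[.5081,-.2851,.1105],1),
([-44,36,115,74,36,-41],[.5438,-.2706,.063],1),
([-47,31,117,68,38,-37],[.5144,-.278,.0995],1)]
f=lambda P:np.concatenate([w*(fk(q,P)[0]-p) for q,p,w in D])
r=least_squares(f,[.2,0,.4,0,.4,.25]); print(r.x.round(4),r.fun.round(3)); np.save("par.npy",r.x); kin.PAR=r.x
from h import *
for nm,g in(("right",C(.008,-.078,.06)),("right hov",C(-.05,-.078,.19)),("mid",C(.008,0,.06)),("midhov",C(-.05,0,.19)),("midhov2",C(-.05,0.05,.19))):
    for th in(30,35,40):
        b=ik(g,tool(th)); print(nm,th,None if b is None else (b[0].round(0).tolist(),round(b[1],1)))
for nm,g in(("g2",np.array([.4205,.2645,.058])),("g1",np.array([.411,.149,.058])),("bk",np.array([.522,.25,.055]))):
    for th in(33,40):
        for az in(-60,-40,-20,5,21,40,60,80):
            b=ik(g,tool(th,np.radians(az))); print(nm,th,az,None if b is None else (b[0].round(0).tolist(),round(b[1],1)))
E
```

```text
[0.223  0.0898 0.5086 0.0626 0.4007 0.2228] [ 0.345 -0.091  0.002  0.014 -0.046 -0.002  0.013 -0.045 -0.021 -0.049
 -0.048  0.    -0.041 -0.043  0.006 -0.036 -0.045  0.015 -0.039 -0.045
  0.01 ]
right 30 ([-33.0, 36.0, 122.0, 83.0, 24.0, -42.0], np.float64(17.8))
right 35 ([-34.0, 38.0, 123.0, 94.0, 28.0, -55.0], np.float64(22.0))
right 40 ([-36.0, 39.0, 124.0, 102.0, 33.0, -64.0], np.float64(23.9))
right hov 30 ([-39.0, 17.0, 122.0, 49.0, 35.0, -9.0], np.float64(25.6))
right hov 35 ([-41.0, 17.0, 124.0, 59.0, 36.0, -20.0], np.float64(24.2))
right hov 40 ([-42.0, 18.0, 125.0, 69.0, 38.0, -30.0], np.float64(22.7))
mid 30 ([-27.0, 35.0, 130.0, 106.0, 23.0, -60.0], np.float64(16.4))
mid 35 ([-28.0, 36.0, 132.0, 115.0, 28.0, -71.0], np.float64(16.2))
mid 40 ([-30.0, 38.0, 133.0, 120.0, 35.0, -78.0], np.float64(15.0))
midhov 30 ([-33.0, 11.0, 131.0, 54.0, 30.0, -9.0], np.float64(17.1))
midhov 35 ([-35.0, 12.0, 132.0, 66.0, 31.0, -23.0], np.float64(15.4))
midhov 40 ([-37.0, 13.0, 134.0, 77.0, 34.0, -35.0], np.float64(13.8))
midhov2 30 ([-28.0, 8.0, 136.0, 57.0, 27.0, -8.0], np.float64(12.2
[... 2422 characters left out ...]
3 40 ([22.0, 38.0, 123.0, 143.0, 16.0, -69.0], np.float64(9.7))
bk 33 60 ([18.0, 38.0, 121.0, 102.0, 22.0, -49.0], np.float64(15.6))
bk 33 80 ([16.0, 39.0, 116.0, 75.0, 31.0, -42.0], np.float64(24.5))
bk 40 -60 ([39.0, 44.0, 107.0, -54.0, 52.0, -128.0], np.float64(17.3))
bk 40 -40 ([38.0, 42.0, 114.0, -72.0, 41.0, -128.0], np.float64(2.8))
bk 40 -20 None
bk 40 5 ([31.0, 40.0, 125.0, 219.0, 27.0, -105.0], np.float64(21.0))
bk 40 21 ([27.0, 39.0, 127.0, 189.0, 26.0, -93.0], np.float64(20.1))
bk 40 40 ([21.0, 40.0, 126.0, 153.0, 27.0, -80.0], np.float64(20.5))
bk 40 60 ([17.0, 40.0, 123.0, 116.0, 29.0, -65.0], np.float64(23.3))
bk 40 80 ([14.0, 41.0, 117.0, 86.0, 36.0, -55.0], np.float64(30.0))
```

```bash
python3 - <<'E'
import re
s=open("kin.py").read()
s=s.replace("d1,a1,L2,a3,L3,d6=P; q=np.radians(q)","d1,a1,L2,a3,L3,d6,dy=P; q=np.radians(q)").replace("M@[a1,0,0]","M@[a1,dy,0]")
open("kin.py","w").write(s)
E
cat >> kin.py <<'E'
def path(wps,n=8):
    """wps list of (g,T); linear in tcp/slerp; print joints"""
    from scipy.spatial.transform import Slerp
    seed=None
    for (g0,T0),(g1,T1) in zip(wps[:-1],wps[1:]):
        sl=Slerp([0,1],R.from_matrix([T0,T1]))
        p0,p1=g0+.0187*T0[:,2],g1+.0187*T1[:,2]; last=None
        for t in np.linspace(0,1,n+1):
            T=sl(t).as_matrix(); p=p0+(p1-p0)*t; b=ik(p-.0187*T[:,2],T,seed)
            if b is None: print("  none",t); continue
            seed=b[0]; print("  ",b[0].round(0).astype(int).tolist(),round(b[1],1))
        print("--")
E
python3 - <<'E'
import kin
from kin import *
from plant import env
s=env.state(); now=np.array(s["joint_positions"])
D=[([75.3447,24.284,93.4317,0,62.37,-1.0896],[.14645,.60704,.2219],10),
(now,s["tcp_pos"],10),
([3,2,109,22,69,-3],[.4467,.1473,.342],1),
([-55,18,116,55,47,-22],[.4661,-.3151,.2103],1),
([-48,30,117,66,39,-35],[.5081,-.2851,.1105],1),
([-44,36,115,74,36,-41],[.5438,-.2706,.063],1),
([-47,31,117,68,38,-37],[.5144,-.278,.0995],1)]
f=lambda P:np.concatenate([w*(fk(q,P)[0]-p) for q,p,w in D])
r=least_squares(f,[.2,0,.4,0,.4,.25,0]); print(r.x.round(4),r.fun.round(3)); np.save("par.npy",r.x); kin.PAR=r.x
from h import *
p,M,_=cur(); here=(p-.0187*M[:,2],M); G=np.array([.4205,.2645,.058])
A=(np.array([.42,.12,.26]),tool(40,np.radians(70)))
T=tool(40,np.radians(70)); B=(G-T[:,2]*.08,T); 
path([here,A,B,(G,T)])
E
```

```text
[3.044e-01 4.000e-04 5.651e-01 7.380e-02 4.815e-01 3.084e-01 1.180e-02] [ 0.001 -0.    -0.    -0.     0.001  0.001 -0.003 -0.004 -0.003 -0.
 -0.008  0.005 -0.001  0.005 -0.005  0.002  0.002 -0.001 -0.     0.002
 -0.002]
   [18, -4, 142, -37, 11, 136] 5.1
   [13, -5, 141, 8, 9, 80] 2.4
   [7, -5, 141, 45, 13, 32] 7.0
   [2, -4, 140, 57, 20, 11] 8.3
   [-3, -2, 138, 59, 28, -1] 10.0
   [-6, 0, 136, 59, 35, -9] 12.2
   [-8, 2, 133, 57, 41, -16] 14.7
   [-10, 4, 130, 55, 47, -21] 17.6
   [-11, 6, 127, 53, 53, -26] 20.7
--
   [-11, 6, 127, 53, 53, -26] 20.7
   [-9, 8, 129, 55, 50, -28] 19.4
   [-7, 10, 130, 58, 47, -31] 18.2
   [-5, 12, 131, 62, 45, -34] 17.1
   [-3, 14, 132, 66, 42, -37] 16.2
   [-1, 17, 133, 71, 40, -41] 15.4
   [1, 19, 133, 76, 38, -46] 14.7
   [3, 22, 134, 82, 37, -51] 14.2
   [5, 25, 134, 88, 36, -56] 13.8
--
   [5, 25, 134, 88, 36, -56] 13.8
   [6, 26, 134, 90, 35, -58] 14.0
   [7, 28, 134, 93, 35, -60] 14.3
   [8, 29, 133, 95, 35, -62] 14.7
   [9, 30, 133, 97, 35, -63] 15.0
   [10, 32, 133, 100, 35, -65] 15.4
   [11, 33, 132, 102, 34, -67] 15.8
   [11, 34, 132, 104, 34, -68] 16.3
   [12, 35, 131, 106, 34, -70] 16.7
--
```

Run:
```python
from kin import *
from h import *
p,M,_=cur(); here=(p-.0187*M[:,2],M)
I=(np.array([.43,.11,.25]),tool(22,np.radians(35)))
A=(np.array([.43,.12,.25]),tool(40,np.radians(70)))
path([here,I,A],6)
plan([I+(5,),A+(5,)])
```

```text
[18, -4, 142, -37, 11, 136] 5.1
   [15, -4, 139, -12, 13, 104] 6.7
   [12, -4, 137, 4, 16, 82] 10.3
   [10, -3, 135, 12, 21, 69] 13.2
   [8, -2, 132, 16, 25, 59] 15.7
   [7, -1, 130, 18, 30, 53] 18.4
   [6, 1, 127, 19, 35, 47] 21.2
--
   [6, 1, 127, 19, 35, 47] 21.2
   [3, 1, 128, 28, 35, 32] 20.4
   [0, 2, 128, 36, 37, 17] 20.0
   [-3, 3, 128, 43, 40, 3] 19.8
   [-6, 4, 128, 48, 44, -8] 20.0
   [-8, 6, 127, 51, 48, -19] 20.5
   [-10, 8, 127, 54, 52, -27] 21.3
--
dist [47.5 11.1 23.5] rot [ 13.7 -11.9 -24.4]
[[11, -1, 2, 2.7, -2.4, -4.9], [11, -0, 1, 2.7, -2.4, -4.9], [11, 1, 1, 2.7, -2.4, -4.9], [11, 2, 0, 2.7, -2.4, -4.9], [10, 3, -0, 2.7, -2.4, -4.9]]
dist [-1.6 17.3  3. ] rot [ 18.1  17.4 -30.1]
[[2, -3, 0, 3.6, 3.5, -6], [2, -3, 0, 3.6, 3.5, -6], [2, -3, 1, 3.6, 3.5, -6], [3, -2, 1, 3.6, 3.5, -6], [3, -2, 1, 3.6, 3.5, -6]]
```

Call:
step_arm --commands '[[[11,-1,2,2.7,-2.4,-4.9],[11,0,1,2.7,-2.4,-4.9],[11,1,1,2.7,-2.4,-4.9],[11,2,0,2.7,-2.4,-4.9],[10,3,0,2.7,-2.4,-4.9],[2,-3,0,3.6,3.5,-6],[2,-3,0,3.6,3.5,-6],[2,-3,1,3.6,3.5,-6],[3,-2,1,3.6,3.5,-6],[3,-2,1,3.6,3.5,-6]]]'

```text
time_s: 11.35
tcp_pos: [0.4201, 0.1171, 0.2223]
orientation: [178.4, -37.5, 56.1]
wrist_force: [-0.6, 0.8, 0.3]
gripper_width: 0.0704
```

Run:
```python
from kin import *
from h import *
stat(); G=np.array([.4205,.2645,.058])
T=tool(40,np.radians(70)); B=(G-T[:,2]*.08,T); 
plan([B+(7,)])
```

```text
t 11.35 grasp [0.4134 0.108  0.2371] case [0.0449 0.2657 0.2371] rpy [178.4 -37.5  56.1] j [ -9.   3. 133.  58.  39. -19.] w 0.0704 F [-0.6  0.8  0.3]
dist [ -13.1  110.3 -117.3] rot [ 10.3   2.7 -10.8]
[[-1, -11, 20, 1.5, 0.4, -1.5], [-0, -10, 21, 1.5, 0.4, -1.5], [-0, -10, 21, 1.5, 0.4, -1.5], [-0, -9, 21, 1.5, 0.4, -1.5], [-0, -9, 21, 1.5, 0.4, -1.5], [-0, -8, 22, 1.5, 0.4, -1.5], [0, -8, 22, 1.5, 0.4, -1.5]]
```

Call:
step_arm --commands '[[[0,-11,20,1.5,0.4,-1.5],[0,-10,21,1.5,0.4,-1.5],[0,-10,21,1.5,0.4,-1.5],[0,-9,21,1.5,0.4,-1.5],[0,-9,21,1.5,0.4,-1.5],[0,-8,22,1.5,0.4,-1.5],[0,-8,22,1.5,0.4,-1.5]]]'

```text
time_s: 12.22
tcp_pos: [0.4164, 0.2273, 0.1014]
orientation: [178.5, -40.5, 71.1]
wrist_force: [-0.6, -0.4, 0.3]
gripper_width: 0.0702
```

```bash
python3 look.py 8 130 240 170 280 200 310 180 290;python3 - <<'E'
from h import *
T=tool(40,np.radians(70)); G=np.array([.4205,.2645,.058])
plan([(G,T,6)])
p,Rm,s=cur(); w=s["gripper_width"]/2
for nm,P in(("t+",p+Rm[:,1]*w),("t-",p-Rm[:,1]*w),("lid",np.array([.4205,.2645,.081]))):
    print(nm,((proj("side",P)[0]-[170,130])*600/110).round(),((proj("top",P)[0]-[180,200])*600/110).round())
E
```

```text
t 12.22 grasp [0.4121 0.2159 0.1156] case [0.0821 0.3671 0.1156] rpy [178.5 -40.5  71.1] j [  5.  26. 133.  90.  36. -59.] w 0.0702 F [-0.6 -0.4  0.3]
dist [  9.1  48.3 -56.9] rot [ 0.6 -0.4  0.7]
[[0, -1, 12, 0.1, -0.1, 0.1], [0, -1, 12, 0.1, -0.1, 0.1], [0, -1, 12, 0.1, -0.1, 0.1], [0, -1, 12, 0.1, -0.1, 0.1], [0, -1, 12, 0.1, -0.1, 0.1], [0, -1, 12, 0.1, -0.1, 0.1]]
t+ [291. 216.] [261. 330.]
t- [142. 227.] [203. 481.]
lid [214. 215.] [160. 394.]
```

View pics/side8.png

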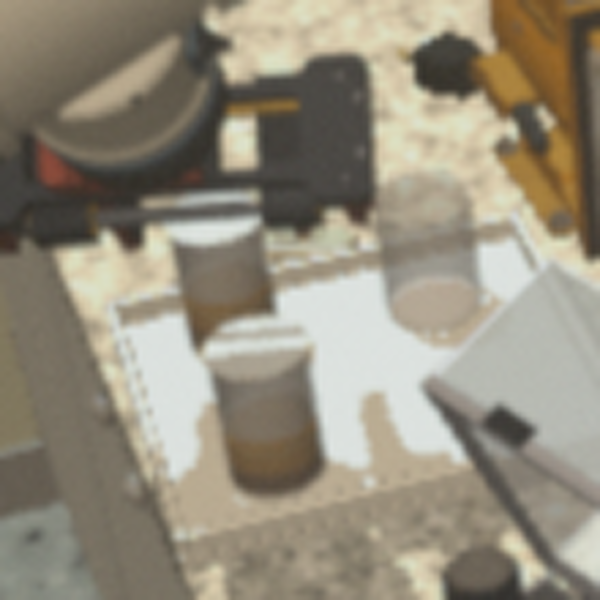

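View pics/top8.png

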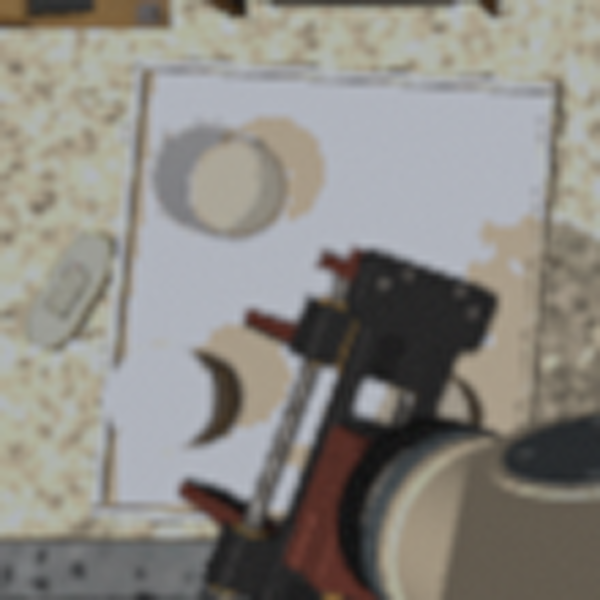

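Call:
step_arm --commands '[[[0,-1,12,0,0,0],[0,-1,13,0,0,0],[0,-1,13,0,0,0],[0,-1,13,0,0,0],[0,-1,13,0,0,0],[0,-1,12,0,0,0]]]'

```text
time_s: 13.08
tcp_pos: [0.4328, 0.272, 0.043]
orientation: [177.7, -40.4, 71.2]
wrist_force: [0.1, -0.2, 0.5]
gripper_width: 0.0702
```

```bash
python3 look.py 9 130 240 170 280 200 310 180 290;python3 - <<'E'
from h import *
T=tool(40,np.radians(70)); G=np.array([.4205,.2645,.058])
plan([(G,T,1)])
E
```

```text
t 13.07 grasp [0.4282 0.2608 0.0572] case [0.1131 0.4032 0.0572] rpy [177.7 -40.4  71.2] j [ 12.  36. 131. 108.  34. -73.] w 0.0702 F [ 0.1 -0.2  0.5]
dist [-7.8  3.5  1. ] rot [ 1.4 -0.4  0.9]
[[1, -8, -1, 1.4, -0.4, 0.9]]
```

View pics/side9.png

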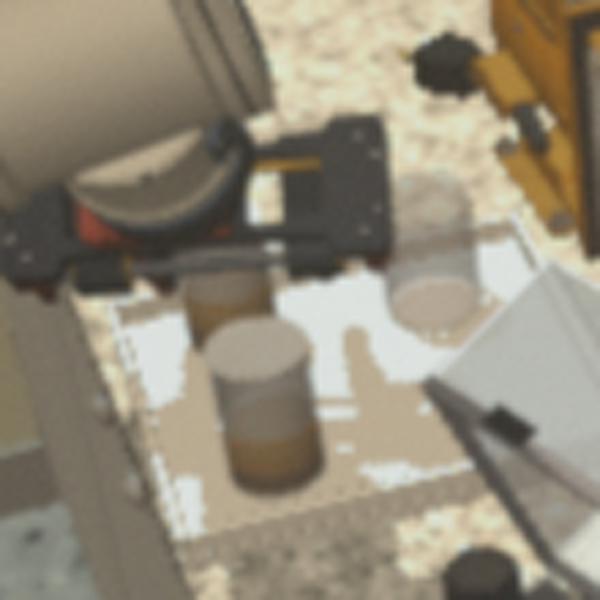

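View pics/top9.png

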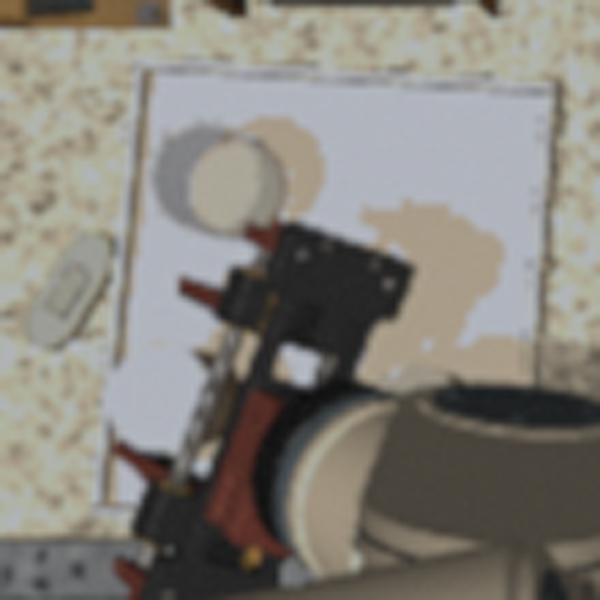

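Call:
step_arm --commands '[[[0,-8,0,1,0,1],[0,0,0,0,0,0]]]'

```text
time_s: 13.42
tcp_pos: [0.4247, 0.2743, 0.0432]
orientation: [179.7, -40.4, 69.8]
wrist_force: [-1.0, 0.0, -0.0]
gripper_width: 0.0706
```

Run:
```python
from h import *
stat()
T=tool(40,np.radians(70)); G=np.array([.4205,.2645,.058])
plan([(G,T,1)])
```

```text
t 13.43 grasp [0.4204 0.263  0.0574] case [0.1067 0.408  0.0574] rpy [179.7 -40.4  69.8] j [ 12.  36. 131. 107.  35. -71.] w 0.0706 F [-1.  0. -0.]
dist [-0.1  1.5  0.5] rot [ 0.4 -0.4 -0.2]
[[1, -1, 1, 0.4, -0.4, -0.2]]
```

Call:
step_arm --commands '[[[0,0,1,0,0,0],[0,0,0,0,0,0],[0,0,0,0,0,0],[0,0,0,0,0,0]]]' --hand 1 --newtons 15

```text
time_s: 13.92
tcp_pos: [0.4254, 0.2744, 0.043]
orientation: [179.6, -40.4, 69.8]
wrist_force: [-0.6, 0.4, -0.8]
gripper_width: 0.0473
```

Run:
```python
from h import *
stat()
from kin import *
p,M,_=cur(); g=p-.0187*M[:,2]
up=g+[0,0,.09]; T2=tool(40,np.radians(45)); Tc=tool(40)
W=[(g,M),(up,M),(np.array([.43,.06,.24]),T2),(C(-.055,-.078,.185),Tc),(C(.006,-.078,.098),Tc),(C(.008,-.078,.058),Tc)]
path(W,4)
```

```text
t 13.93 grasp [0.4211 0.2631 0.0573] case [0.1073 0.4079 0.0573] rpy [179.6 -40.4  69.8] j [ 12.  36. 131. 107.  35. -71.] w 0.0473 F [-0.6  0.4 -0.8]
   [12, 36, 132, 108, 35, -71] 16.4
   [12, 32, 132, 103, 34, -65] 16.3
   [12, 29, 132, 97, 33, -59] 16.4
   [12, 25, 131, 92, 33, -52] 16.6
   [12, 22, 131, 86, 33, -45] 17.0
--
   [12, 22, 131, 86, 33, -45] 17.0
   [6, 17, 133, 82, 34, -40] 14.8
   [-1, 12, 134, 76, 35, -34] 13.6
   [-9, 8, 135, 69, 36, -27] 13.3
   [-16, 4, 134, 63, 39, -21] 13.9
--
   [-16, 4, 134, 63, 39, -21] 13.9
   [-27, 7, 134, 64, 41, -27] 14.4
   [-37, 11, 132, 64, 42, -31] 16.3
   [-45, 15, 128, 64, 43, -33] 19.5
   [-51, 19, 124, 64, 43, -34] 23.7
--
   [-51, 19, 124, 64, 43, -34] 23.7
   [-49, 22, 124, 68, 41, -37] 23.7
   [-47, 25, 124, 73, 39, -41] 24.0
   [-45, 28, 123, 77, 37, -44] 24.5
   [-44, 32, 123, 82, 36, -48] 25.1
--
   [-44, 32, 123, 82, 36, -48] 25.1
   [-44, 33, 123, 84, 36, -50] 25.1
   [-43, 34, 123, 86, 36, -53] 25.2
   [-43, 36, 123, 88, 35, -55] 25.2
   [-43, 37, 123, 89, 35, -57] 25.3
--
```

Run:
```python
from h import *
from kin import *
p,M,_=cur(); g=p-.0187*M[:,2]
up=g+[0,0.0,.10]; T2=tool(40.4,np.radians(50)); Tc=tool(40.4)
W=[(g,M),(up,M),(C(-.035,.15,.27),T2),(C(-.055,-.05,.22),Tc)]
path(W,6)
plan([(up,M,4),(C(-.035,.15,.27),T2,9),(C(-.055,-.05,.22),Tc,7)])
print(W[2][0])
```

```text
[12, 36, 132, 108, 35, -71] 16.4
   [12, 33, 132, 104, 34, -67] 16.3
   [12, 30, 132, 100, 34, -62] 16.3
   [12, 28, 132, 96, 33, -58] 16.4
   [12, 25, 131, 92, 33, -53] 16.6
   [12, 23, 131, 88, 33, -48] 16.8
   [12, 20, 131, 83, 33, -42] 17.2
--
   [12, 20, 131, 83, 33, -42] 17.2
   [5, 16, 133, 78, 35, -40] 14.8
   [-2, 12, 135, 72, 38, -36] 13.3
   [-11, 8, 135, 65, 42, -33] 12.7
   [-19, 5, 135, 59, 47, -31] 13.0
   [-28, 2, 134, 55, 52, -29] 14.1
   [-36, 0, 132, 51, 57, -28] 16.0
--
   [-36, 0, 132, 51, 57, -28] 16.0
   [-39, 2, 131, 52, 55, -29] 16.6
   [-42, 5, 131, 53, 53, -29] 17.3
   [-45, 7, 130, 55, 51, -29] 18.2
   [-47, 9, 129, 57, 49, -29] 19.2
   [-49, 11, 128, 59, 47, -29] 20.4
   [-50, 13, 126, 61, 44, -28] 21.7
--
dist [  0.   0. 100.] rot [0. 0. 0.]
[[16, 0, -19, 0, 0, 0], [16, 0, -19, 0, 0, 0], [16, 0, -19, 0, 0, 0], [16, 0, -19, 0, 0, 0]]
dist [ -37.6 -293.7  112.7] rot [-12.4  -0.   15.1]
[[-16, 8, -30, -1.4, -0, 1.7], [-16, 9, -30, -1.4, -0, 1.7], [-16, 10, -30, -1.4, -0, 1.7], [-16, 11, -30, -1.4, -0, 1.7], [-15, 12, -29, -1.4, -0, 1.7], [-15, 13, -29, -1.4, -0, 1.7], [-14, 15, -29, -1.4, -0, 1.7], [-14, 16, -28, -1.4, -0, 1.7], [-13, 17, -28, -1.4, -0, 1.7]]
dist [  56.1 -199.   -50. ] rot [-18.9   0.   22.2]
[[-17, 24, -5, -2.7, 0, 3.2], [-16, 26, -4, -2.7, 0, 3.2], [-14, 27, -3, -2.7, 0, 3.2], [-13, 27, -2, -2.7, 0, 3.2], [-11, 28, -0, -2.7, 0, 3.2], [-10, 29, 1, -2.7, 0, 3.2], [-8, 29, 2, -2.7, 0, 3.2]]
[ 0.37995899 -0.02861004  0.27      ]
```

Call:
step_arm --commands '[[[8,0,-9,0,0,0],[16,0,-19,0,0,0],[18,0,-22,0,0,0],[20,0,-24,0,0,0]]]'

```text
time_s: 14.42
tcp_pos: [0.423, 0.2733, 0.1391]
orientation: [180.0, -40.1, 69.5]
wrist_force: [0.2, -0.2, -0.8]
gripper_width: 0.047
```

Call:
step_arm --commands '[[[-14,8,-30,-1.4,0,1.7],[-16,9,-30,-1.4,0,1.7],[-16,10,-30,-1.4,0,1.7],[-16,11,-30,-1.4,0,1.7],[-15,12,-29,-1.4,0,1.7]]]'

```text
time_s: 15.05
tcp_pos: [0.4022, 0.1091, 0.2069]
orientation: [179.9, -40.2, 58.6]
wrist_force: [0.3, -0.2, -1.5]
gripper_width: 0.0469
```

```bash
python3 look.py 10 100 300 170 370 160 310 180 480;python3 - <<'E'
from h import *
T2=tool(40.4,np.radians(50)); Tc=tool(40.4)
plan([(C(-.035,.15,.27),T2,4),(C(-.055,-.05,.22),Tc,7)])
E
```

```text
t 15.05 grasp [0.3959 0.0988 0.2212] case [0.0253 0.2634 0.2212] rpy [179.9 -40.2  58.6] j [-14.   6. 135.  63.  44. -32.] w 0.0469 F [ 0.3 -0.2 -1.5]
dist [ -15.3 -127.3   48.3] rot [-5.2  0.2  6.5]
[[-14, 13, -28, -1.3, 0, 1.6], [-14, 15, -28, -1.3, 0, 1.6], [-14, 16, -27, -1.3, 0, 1.6], [-13, 17, -27, -1.3, 0, 1.6]]
dist [  56.1 -199.   -50. ] rot [-18.9   0.   22.2]
[[-17, 24, -5, -2.7, 0, 3.2], [-16, 26, -4, -2.7, 0, 3.2], [-14, 27, -3, -2.7, 0, 3.2], [-13, 27, -2, -2.7, 0, 3.2], [-11, 28, -0, -2.7, 0, 3.2], [-10, 29, 1, -2.7, 0, 3.2], [-8, 29, 2, -2.7, 0, 3.2]]
```

View pics/side10.png

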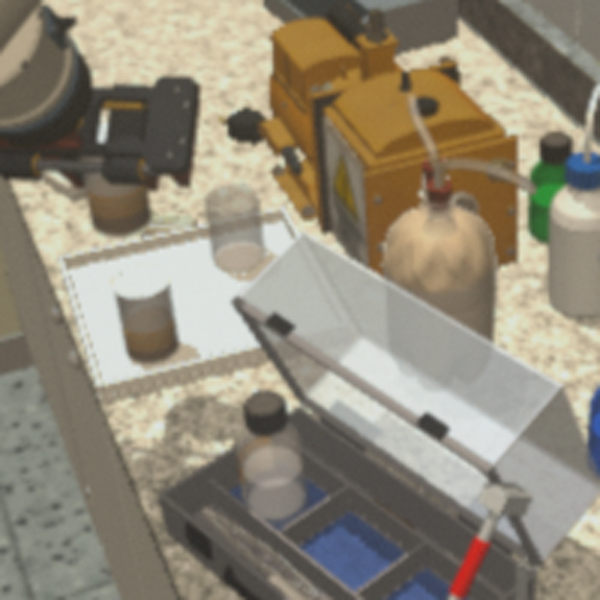

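The glass is held (120,205 in the crop) and hangs upright. The spare glass (150,320) and the beaker (235,230) have not moved.

Call:
step_arm --commands '[[[-14,13,-28,-1.3,0,1.6],[-14,15,-28,-1.3,0,1.6],[-14,16,-27,-1.3,0,1.6],[-13,17,-27,-1.3,0,1.6]]]'

```text
time_s: 15.65
tcp_pos: [0.3873, -0.0196, 0.256]
orientation: [-179.8, -40.2, 50.1]
wrist_force: [-0.1, -0.2, -0.6]
gripper_width: 0.0469
```

Call:
step_arm --commands '[[[-17,24,-5,-2.7,0,3.2],[-16,26,-4,-2.7,0,3.2],[-14,27,-3,-2.7,0,3.2],[-13,27,-2,-2.7,0,3.2],[-11,28,0,-2.7,0,3.2],[-10,29,1,-2.7,0,3.2],[-8,29,2,-2.7,0,3.2]]]'

```text
time_s: 16.52
tcp_pos: [0.4466, -0.2251, 0.2041]
orientation: [-179.7, -40.3, 19.6]
wrist_force: [1.1, -0.5, -0.4]
gripper_width: 0.0469
```

Run:
```python
from h import *
stat()
Tc=tool(40.4)
plan([(C(-.055,-.078,.185),Tc,3),(C(-.005,-.078,.115),Tc,4)])
```

```text
t 16.52 grasp [ 0.4353 -0.2293  0.2183] case [-0.0548 -0.0572  0.2183] rpy [-179.7  -40.3   19.6] j [-50.  14. 126.  61.  44. -28.] w 0.0469 F [ 1.1 -0.5 -0.4]
dist [  7.2 -19.3 -33.3] rot [ 0.6  0.1 -1. ]
[[-7, 7, 9, 0.2, 0, -0.3], [-7, 7, 8, 0.2, 0, -0.3], [-7, 7, 8, 0.2, 0, -0.3]]
dist [ 46.7  17.8 -70. ] rot [0. 0. 0.]
[[-2, -0, 21, 0, 0, 0], [-2, -0, 21, 0, 0, 0], [-2, -0, 21, 0, 0, 0], [-2, -0, 21, 0, 0, 0]]
```

Call:
step_arm --commands '[[[-7,7,9,0.2,0,-0.3],[-7,7,8,0.2,0,-0.3],[-7,7,8,0.2,0,-0.3],[-1,0,15,0,0,0],[-2,0,18,0,0,0],[0,0,0,0,0,0]]]'

```text
time_s: 17.27
tcp_pos: [0.4737, -0.2439, 0.1398]
orientation: [-179.9, -40.2, 20.3]
wrist_force: [0.0, 0.1, 0.3]
gripper_width: 0.047
```

```bash
python3 look.py 11 190 350 240 400 180 300 320 470;python3 - <<'E'
from h import *
Tc=tool(40.4)
plan([(C(-.005,-.078,.115),Tc,3),(C(.006,-.078,.095),Tc,2),(C(.006,-.078,.060),Tc,6)])
E
```

```text
t 17.27 grasp [ 0.4624 -0.2481  0.1541] case [-0.0362 -0.0845  0.1541] rpy [-179.9  -40.2   20.3] j [-49.  24. 123.  70.  40. -38.] w 0.047 F [0.  0.1 0.3]
dist [ 26.8  17.7 -40.1] rot [ 0.4  0.1 -0.4]
[[-1, -2, 17, 0.1, 0, -0.1], [-1, -2, 17, 0.1, 0, -0.1], [-1, -2, 17, 0.1, 0, -0.1]]
dist [ 10.3   3.9 -20. ] rot [0. 0. 0.]
[[-2, 0, 11, 0, 0, 0], [-2, 0, 11, 0, 0, 0]]
dist [  0.   0. -35.] rot [0. 0. 0.]
[[-4, 0, 4, 0, 0, 0], [-4, 0, 4, 0, 0, 0], [-4, 0, 4, 0, 0, 0], [-4, 0, 4, 0, 0, 0], [-4, 0, 4, 0, 0, 0], [-4, 0, 4, 0, 0, 0]]
```

View pics/side11.png

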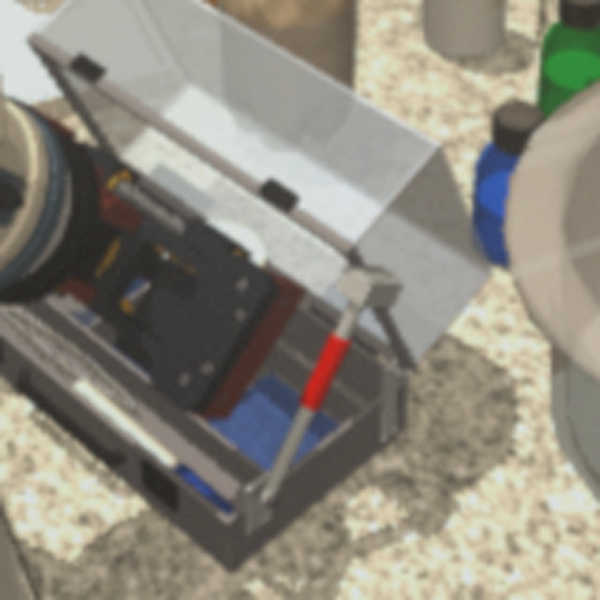

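View pics/top11.png

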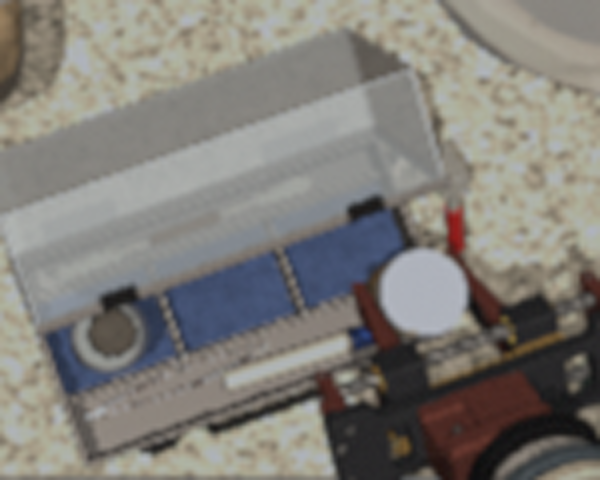

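Call:
step_arm --commands '[[[-1,-3,17,0,0,0],[-1,-3,17,0,0,0],[-1,-2,17,0,0,0],[-2,0,8,0,0,0],[0,0,0,0,0,0]]]'

```text
time_s: 18.0
tcp_pos: [0.5045, -0.2273, 0.0948]
orientation: [179.6, -40.4, 20.5]
wrist_force: [0.5, -0.3, -0.4]
gripper_width: 0.0468
```

```bash
python3 look.py 12 190 350 240 400 180 300 320 470;python3 - <<'E'
from h import *
Tc=tool(40.4)
plan([(C(.006,-.075,.095),Tc,2),(C(.006,-.075,.060),Tc,6)])
E
```

```text
t 18.0 grasp [ 0.493  -0.2314  0.1091] case [-0.0016 -0.0798  0.1091] rpy [179.6 -40.4  20.5] j [-45.  30. 123.  81.  36. -47.] w 0.0468 F [ 0.5 -0.3 -0.4]
dist [  5.3   7.6 -14.5] rot [ 0.7 -0.  -0.3]
[[-2, -3, 8, 0.4, -0, -0.1], [-2, -3, 8, 0.4, -0, -0.1]]
dist [  0.   0. -35.] rot [0. 0. 0.]
[[-4, 0, 4, 0, 0, 0], [-4, 0, 4, 0, 0, 0], [-4, 0, 4, 0, 0, 0], [-4, 0, 4, 0, 0, 0], [-4, 0, 4, 0, 0, 0], [-4, 0, 4, 0, 0, 0]]
```

View pics/side12.png

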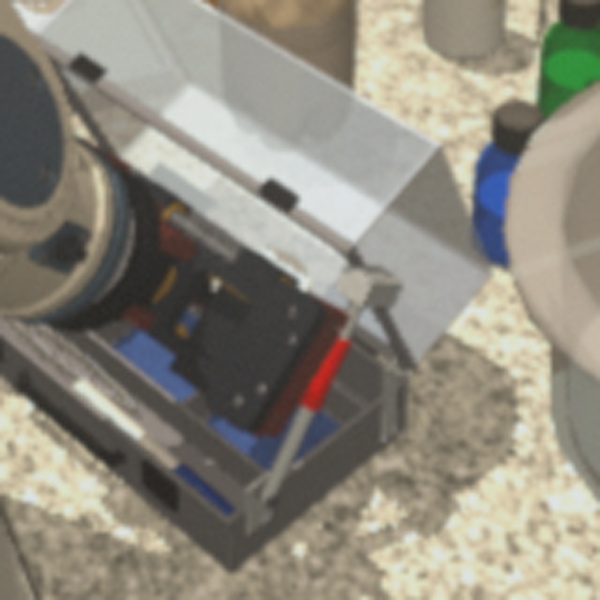

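View pics/top12.png

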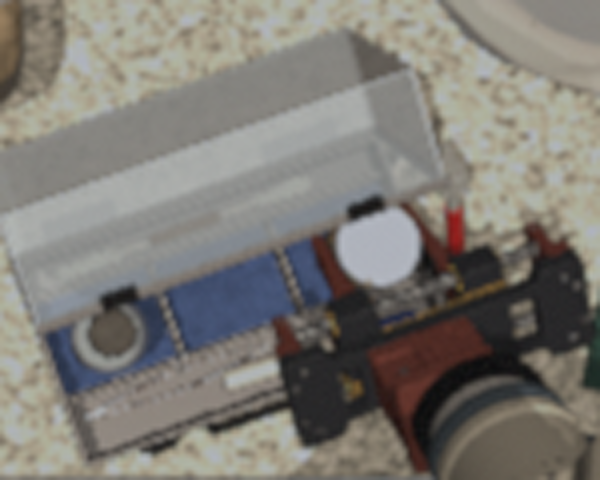

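Call:
step_arm --commands '[[[-2,-3,8,0.4,0,0],[-2,-3,8,0.3,0,0],[-4,0,5,0,0,0],[-4,0,5,0,0,0],[0,0,0,0,0,0]]]'

```text
time_s: 18.73
tcp_pos: [0.5098, -0.2193, 0.0663]
orientation: [-179.8, -40.5, 20.5]
wrist_force: [-0.2, 0.9, -1.6]
gripper_width: 0.0468
```

```bash
python3 look.py 13 220 340 280 400 180 300 360 480;python3 - <<'E'
from h import *
Tc=tool(40.4)
plan([(C(.006,-.075,.058),Tc,5)])
E
```

```text
t 18.73 grasp [ 0.4985 -0.2236  0.0806] case [ 0.0063 -0.0744  0.0806] rpy [-179.8  -40.5   20.5] j [-44.  34. 123.  86.  36. -53.] w 0.0468 F [-0.2  0.9 -1.6]
dist [ -0.3  -0.4 -23.1] rot [ 0.1 -0.1 -0.2]
[[-3, 0, 3, 0, -0, -0], [-3, 0, 3, 0, -0, -0], [-3, 0, 3, 0, -0, -0], [-3, 0, 3, 0, -0, -0], [-3, 0, 3, 0, -0, -0]]
```

View pics/side13.png

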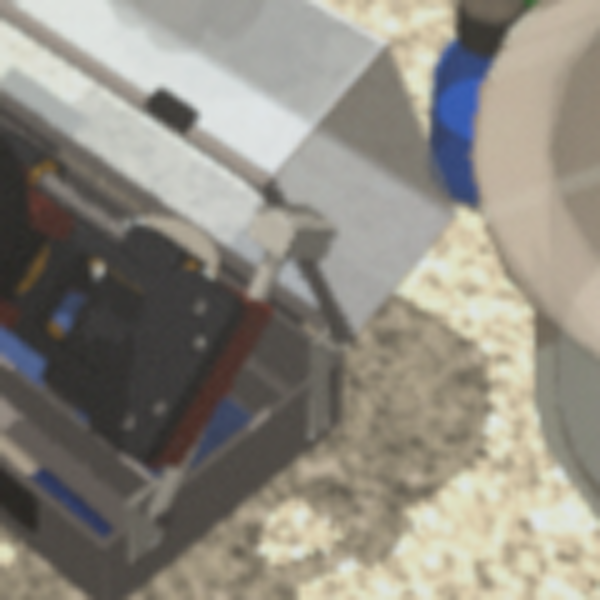

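View pics/top13.png

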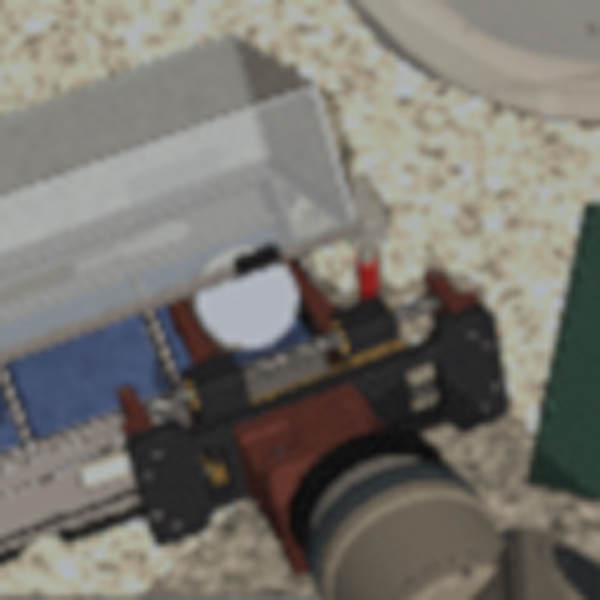

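Run:
```python
from h import *
p,M,_=cur(); g=p-.0187*M[:,2]
for n in("top","side"):
    _,D=env.grab_frame(n); P,_=cloud(n,D); q=(P-g)@M
    s=(np.abs(q[:,1])<.1)&(np.abs(q[:,0])<.045)&(q[:,2]>-.12)&(q[:,2]<.03)
    q=q[s]*1000
    for lo,hi in((-100,-80),(-80,-62),(-62,-50),(-50,-40),(-40,-24),(24,40),(40,50),(50,62),(62,80),(80,100)):
        t=q[(q[:,1]>lo)&(q[:,1]<hi)]
        print(n,lo,hi,len(t),"z hist",np.histogram(t[:,2],np.arange(-120,31,10))[0].tolist())
# stay in tool frame now and at final
for z in(.0806,.058):
    gg=C(.006,-.0745,z)
    S=[C(-.0475+d*np.cos(.94),-.133,.052+d*np.sin(.94)) for d in(0,.03,.05,.072,.092,.11,.122)]
    print(z,((np.array(S)-gg)@M*1000).round(0).tolist())
```

```text
top -100 -80 94 z hist [0, 76, 16, 2, 0, 0, 0, 0, 0, 0, 0, 0, 0, 0, 0]
top -80 -62 238 z hist [0, 178, 19, 8, 26, 7, 0, 0, 0, 0, 0, 0, 0, 0, 0]
top -62 -50 96 z hist [0, 66, 8, 6, 16, 0, 0, 0, 0, 0, 0, 0, 0, 0, 0]
top -50 -40 150 z hist [0, 54, 17, 49, 23, 5, 2, 0, 0, 0, 0, 0, 0, 0, 0]
top -40 -24 236 z hist [43, 38, 9, 56, 24, 2, 0, 2, 11, 12, 11, 10, 12, 2, 4]
top 24 40 252 z hist [0, 32, 19, 80, 24, 10, 5, 15, 21, 21, 16, 5, 4, 0, 0]
top 40 50 126 z hist [0, 32, 12, 62, 12, 3, 0, 0, 0, 0, 0, 0, 0, 0, 5]
top 50 62 155 z hist [0, 55, 19, 19, 19, 1, 0, 9, 32, 1, 0, 0, 0, 0, 0]
top 62 80 246 z hist [0, 171, 19, 15, 29, 9, 0, 0, 3, 0, 0, 0, 0, 0, 0]
top 80 100 118 z hist [0, 96, 12, 5, 3, 2, 0, 0, 0, 0, 0, 0, 0, 0, 0]
side -100 -80 1 z hist [0, 0, 0, 1, 0, 0, 0, 0, 0, 0, 0, 0, 0, 0, 0]
side -80 -62 34 z hist [0, 8, 6, 3, 8, 9, 0, 0, 0, 0, 0, 0, 0, 0, 0]
side -62 -50 0 z hist [0, 0, 0, 0, 0, 0, 0, 0, 0, 0, 0, 0, 0, 0, 0]
side -50 -40 10 z hist [0, 0, 0, 6, 3, 1, 0, 0, 0, 0, 0, 0, 0, 0, 0]
side -40 -24 58 z hist [0, 0, 0, 26, 15, 4, 0, 0, 0, 0, 9, 4, 0, 0, 0]
side 24 40 286 z hist [0, 74, 14, 194, 4, 0, 0, 0, 0, 0, 0, 0, 0, 0, 0]
side 40 50 236 z hist [0, 41, 9, 114, 6, 4, 0, 0, 0, 0, 0, 0, 3, 15, 44]
side 50 62 157 z hist [0, 94, 2, 1, 2, 0, 0, 12, 24, 11, 7, 0, 2, 0, 2]
side 62 80 383 z hist [0, 353, 3, 2, 8, 17, 0, 0, 0, 0, 0, 0, 0, 0, 0]
side 80 100 441 z hist [0, 204, 88, 51, 32, 66, 0, 0, 0, 0, 0, 0, 0, 0, 0]
0.0806 [[-59.0, 59.0, -13.0], [-30.0, 59.0, -20.0], [-10.0, 59.0, -24.0], [11.0, 58.0, -30.0], [30.0, 58.0, -34.0], [48.0, 58.0, -38.0], [60.0, 58.0, -41.0]]
0.058 [[-44.0, 59.0, -30.0], [-15.0, 59.0, -37.0], [4.0, 59.0, -42.0], [26.0, 58.0, -47.0], [45.0, 58.0, -51.0], [63.0, 58.0, -56.0], [74.0, 58.0, -58.0]]
```

Call:
step_arm --commands '[[[-3,0,4,0,0,0],[-3,0,4,0,0,0],[-3,0,3,0,0,0],[-3,0,3,0,0,0],[0,0,0,0,0,0]]]'

```text
time_s: 19.55
tcp_pos: [0.5102, -0.2199, 0.0477]
orientation: [-179.9, -40.5, 20.6]
wrist_force: [0.7, -0.3, -0.4]
gripper_width: 0.0465
```

```bash
python3 -c "
from h import *
stat()
plan([(C(.006,-.0745,.057),tool(40.4),2)])"
```

```text
t 19.55 grasp [ 0.4988 -0.2242  0.0619] case [ 0.0064 -0.0751  0.0619] rpy [-179.9  -40.5   20.6] j [-44.  37. 123.  90.  36. -57.] w 0.0465 F [ 0.7 -0.3 -0.4]
dist [-0.6  0.5 -4.9] rot [ 0.1 -0.1 -0.2]
[[-2, -0, 2, 0.1, -0.1, -0.1], [-2, -0, 2, 0.1, -0.1, -0.1]]
```

Call:
step_arm --commands '[[[-1.5,0,2,0,0,0],[-1.5,0,1.5,0,0,0],[0,0,0,0,0,0]]]'

```text
time_s: 19.92
tcp_pos: [0.5104, -0.2199, 0.0431]
orientation: [-180.0, -40.5, 20.6]
wrist_force: [-0.6, 0.2, 1.0]
gripper_width: 0.0466
```

```bash
python3 -c "
from h import *
stat()"
```

```text
t 19.93 grasp [ 0.499  -0.2242  0.0573] case [ 0.0066 -0.0751  0.0573] rpy [-180.   -40.5   20.6] j [-44.  37. 123.  90.  36. -58.] w 0.0466 F [-0.6  0.2  1. ]
```

Call:
step_arm --commands '[[[-0.8,0,0.8,0,0,0],[0,0,0,0,0,0]]]'

```text
time_s: 20.18
tcp_pos: [0.5106, -0.2195, 0.043]
orientation: [-180.0, -40.7, 20.6]
wrist_force: [-0.4, 0.1, -0.4]
gripper_width: 0.047
```

```bash
python3 -c "
from h import *
stat()"
```

```text
t 20.18 grasp [ 0.4992 -0.2238  0.0572] case [ 0.0069 -0.0749  0.0572] rpy [-180.   -40.7   20.6] j [-44.  37. 123.  91.  36. -58.] w 0.047 F [-0.4  0.1 -0.4]
```

Touching or within a millimetre. Opening a little, then backing out along the tool axis.

Call:
step_arm --commands '[[[0,0,0,0,0,0],[0,0,0,0,0,0],[0,0,0,0,0,0]]]' --hand -0.32

```text
time_s: 20.55
tcp_pos: [0.5107, -0.2198, 0.0429]
orientation: [180.0, -40.7, 20.7]
wrist_force: [0.7, -0.6, -0.1]
gripper_width: 0.0579
```

Call:
step_arm --commands '[[[0,0,-10,0,0,0],[0,0,-20,0,0,0],[0,0,-30,0,0,0],[0,0,-30,0,0,0],[0,0,-20,0,0,0]]]'

```text
time_s: 21.18
tcp_pos: [0.4403, -0.2451, 0.1287]
orientation: [-179.8, -40.5, 20.6]
wrist_force: [0.6, 0.5, 0.2]
gripper_width: 0.0578
```

```bash
python3 look.py 14 190 350 240 400 180 300 320 470
```

```text
t 21.18 grasp [ 0.4289 -0.2494  0.1429] case [-0.0679 -0.0738  0.1429] rpy [-179.8  -40.5   20.6] j [-53.  25. 126.  71.  41. -44.] w 0.0578 F [0.6 0.5 0.2]
```

View pics/side14.png

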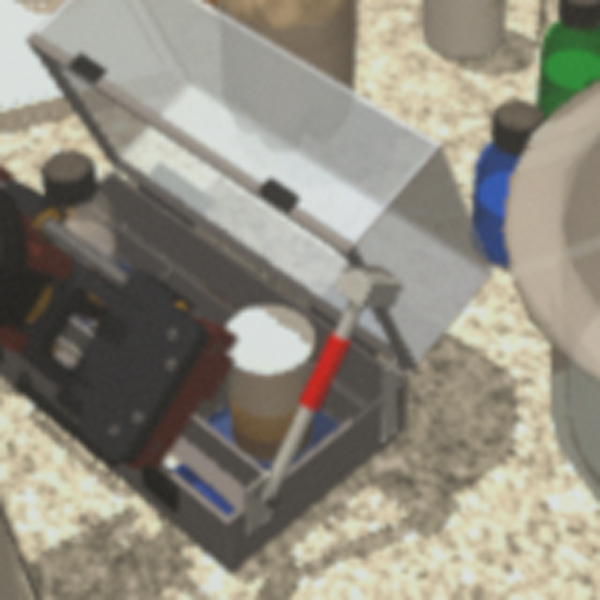

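View pics/top14.png

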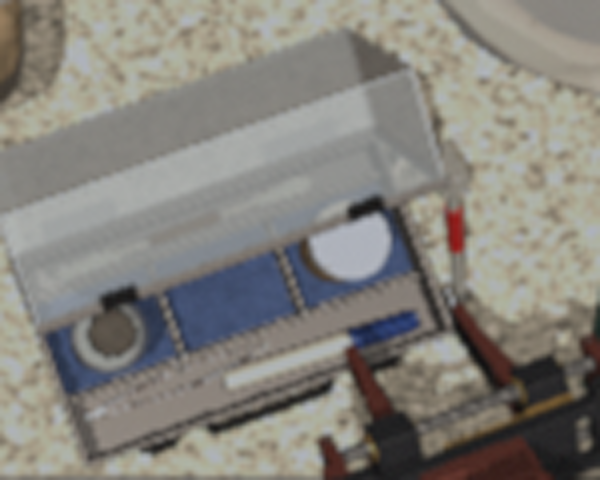

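Run:
```python
from h import *
k=10
for n,(a,b,c,d) in(("top",(210,258,195,255)),("side",(150,205,225,280))):
    p,_=env.grab_frame(n); im=cv2.resize(p[a:b,c:d,::-1],None,fx=k,fy=k,interpolation=cv2.INTER_CUBIC)
    im=np.hstack([im]) ; t=np.linspace(0,2*np.pi,60)
    for z,col in((.073,(0,0,255)),(.006,(0,200,0))):
        q=proj(n,np.c_[.5215+.026*np.cos(t),.2500+.026*np.sin(t),0*t+z]); q=((q-[c,a]+.5)*k).astype(int)
        for x in q: cv2.circle(im,tuple(map(int,x)),1,col,-1)
    cv2.imwrite(f"pics/bk_{n}.png",im)
```

```text
(no output)
```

View pics/bk_top.png

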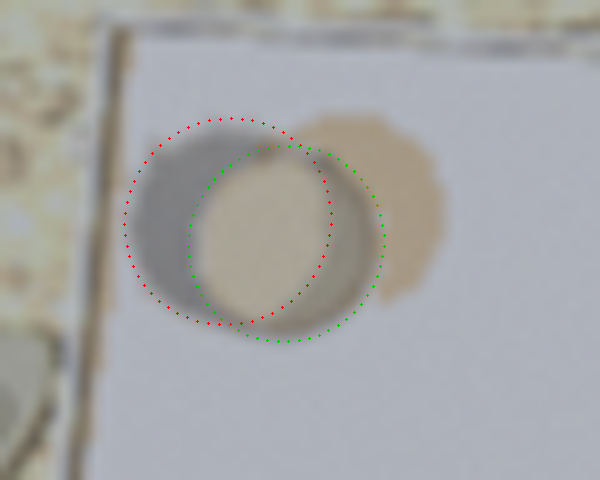

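View pics/bk_side.png

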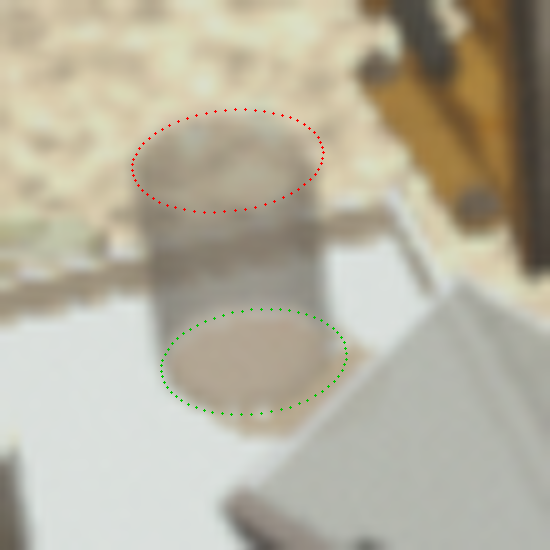

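Run:
```python
from h import *
from kin import *
p,M,_=cur(); g=p-.0187*M[:,2]
T=tool(40,np.radians(45)); G=np.array([.520,.251,.055])
W=[(g,M),(C(-.065,-.04,.23),tool(40,np.radians(23))),(C(-.035,.15,.27),tool(40,np.radians(40))),(G-T[:,2]*.08+.01*ez,T),(G,T)]
path(W,4)
plan([w+(n,) for w,n in zip(W[1:],(4,7,8,5))])
```

```text
[-53, 25, 126, 71, 41, -45] 21.7
   [-53, 21, 127, 68, 42, -40] 21.4
   [-52, 18, 127, 64, 44, -36] 21.3
   [-52, 15, 127, 61, 45, -32] 21.3
   [-51, 11, 126, 58, 47, -27] 21.6
--
   [-51, 11, 126, 58, 47, -27] 21.6
   [-48, 8, 129, 57, 48, -27] 18.9
   [-44, 4, 131, 56, 49, -26] 16.5
   [-40, 1, 133, 55, 50, -24] 14.5
   [-34, -3, 135, 54, 50, -21] 13.0
--
   [-34, -3, 135, 54, 50, -21] 13.0
   [-21, 2, 137, 64, 39, -24] 10.9
   [-9, 9, 137, 80, 31, -32] 10.7
   [2, 17, 135, 100, 26, -45] 12.6
   [11, 25, 132, 117, 24, -56] 16.2
--
   [11, 25, 132, 117, 24, -56] 16.2
   [12, 28, 131, 122, 24, -61] 17.3
   [14, 31, 129, 127, 25, -65] 18.5
   [14, 34, 128, 131, 26, -68] 19.5
   [15, 36, 127, 134, 26, -71] 20.2
--
dist [-10.6  32.9  87.9] rot [ 1.4 -0.6 -1.8]
[[15, -9, -16, 0.3, -0.1, -0.5], [15, -9, -16, 0.3, -0.1, -0.5], [15, -9, -16, 0.3, -0.1, -0.5], [15, -9, -16, 0.3, -0.1, -0.5]]
dist [-41.5 191.3  40. ] rot [ 10.9  -0.  -13. ]
[[8, -27, -1, 1.6, -0, -1.9], [9, -27, -0, 1.6, -0, -1.9], [9, -27, 0, 1.6, -0, -1.9], [10, -27, 1, 1.6, -0, -1.9], [11, -26, 2, 1.6, -0, -1.9], [12, -26, 3, 1.6, -0, -1.9], [13, -25, 3, 1.6, -0, -1.9]]
dist [ 103.   244.  -143.7] rot [ 3.2  0.  -3.8]
[[11, -15, 33, 0.4, 0, -0.5], [11, -15, 33, 0.4, 0, -0.5], [11, -14, 33, 0.4, 0, -0.5], [11, -14, 33, 0.4, 0, -0.5], [12, -14, 33, 0.4, 0, -0.5], [12, -13, 33, 0.4, 0, -0.5], [12, -13, 33, 0.4, 0, -0.5], [12, -13, 33, 0.4, 0, -0.5]]
dist [ 36.4  36.4 -71.3] rot [0. 0. 0.]
[[-1, 0, 18, 0, 0, 0], [-1, 0, 18, 0, 0, 0], [-1, 0, 18, 0, 0, 0], [-1, 0, 18, 0, 0, 0], [-1, 0, 18, 0, 0, 0]]
```

Call:
step_arm --commands '[[[15,-9,-16,0.3,0,-0.5],[15,-9,-16,0.3,0,-0.5],[15,-9,-16,0.3,0,-0.5],[15,-9,-16,0.3,0,-0.5]]]'

```text
time_s: 21.88
tcp_pos: [0.4318, -0.207, 0.2133]
orientation: [-179.7, -40.4, 23.0]
wrist_force: [-0.2, -1.2, -0.0]
gripper_width: 0.0579
```

Call:
step_arm --commands '[[[8,-27,-1,1.6,0,-1.9],[9,-27,0,1.6,0,-1.9],[9,-27,0,1.6,0,-1.9],[10,-27,1,1.6,0,-1.9],[11,-26,2,1.6,0,-1.9],[12,-26,3,1.6,0,-1.9],[13,-25,3,1.6,0,-1.9]]]' --hand -0.64

```text
time_s: 22.75
tcp_pos: [0.3816, -0.002, 0.2531]
orientation: [-179.3, -40.5, 41.5]
wrist_force: [0.0, 0.5, 0.4]
gripper_width: 0.072
```

Run:
```python
from h import *
stat()
T=tool(40,np.radians(45)); G=np.array([.520,.251,.055])
plan([(G-T[:,2]*.08+.01*ez,T,8)])
```

```text
t 22.75 grasp [ 0.3726 -0.0102  0.2673] case [-0.0353  0.1698  0.2673] rpy [-179.3  -40.5   41.5] j [-33.  -3. 136.  54.  51. -22.] w 0.072 F [0.  0.5 0.4]
dist [ 110.6  225.1 -141.2] rot [ 1.6 -0.5 -2.7]
[[11, -12, 32, 0.2, -0.1, -0.3], [11, -11, 32, 0.2, -0.1, -0.3], [11, -11, 32, 0.2, -0.1, -0.3], [11, -11, 32, 0.2, -0.1, -0.3], [11, -11, 32, 0.2, -0.1, -0.3], [11, -11, 33, 0.2, -0.1, -0.3], [11, -10, 33, 0.2, -0.1, -0.3], [11, -10, 33, 0.2, -0.1, -0.3]]
```

Call:
step_arm --commands '[[[11,-12,32,0.2,0,-0.3],[11,-11,32,0.2,0,-0.3],[11,-11,32,0.2,0,-0.3],[11,-11,32,0.2,0,-0.3],[11,-11,32,0.2,0,-0.3],[11,-11,33,0.2,0,-0.3],[11,-10,30,0.2,0,-0.3],[11,-10,25,0.2,0,-0.3]]]'

```text
time_s: 23.75
tcp_pos: [0.4787, 0.2332, 0.1171]
orientation: [-179.8, -40.2, 45.7]
wrist_force: [0.0, -0.6, 0.3]
gripper_width: 0.072
```

```bash
python3 look.py 15 130 240 190 300 190 300 180 290
python3 - <<'E'
from h import *
T=tool(40,np.radians(45)); G=np.array([.520,.251,.055])
plan([(G-T[:,2]*.06,T,2),(G,T,5)])
E
```

```text
t 23.75 grasp [0.4704 0.2245 0.1314] case [0.1396 0.3543 0.1314] rpy [-179.8  -40.2   45.7] j [ 13.  24. 132. 117.  23. -56.] w 0.072 F [ 0.  -0.6  0.3]
dist [ 22.3  -1.7 -30.4] rot [-0.8 -0.2  0.6]
[[-4, 9, 16, -0.4, -0.1, 0.3], [-4, 9, 16, -0.4, -0.1, 0.3]]
dist [ 27.3  27.3 -46. ] rot [0. 0. 0.]
[[0, 0, 12, 0, 0, 0], [0, 0, 12, 0, 0, 0], [0, 0, 12, 0, 0, 0], [0, 0, 12, 0, 0, 0], [0, 0, 12, 0, 0, 0]]
```

View pics/side15.png

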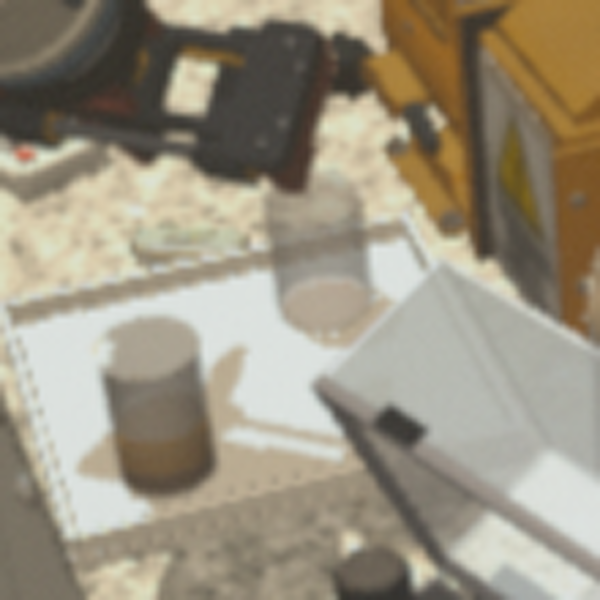

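View pics/top15.png

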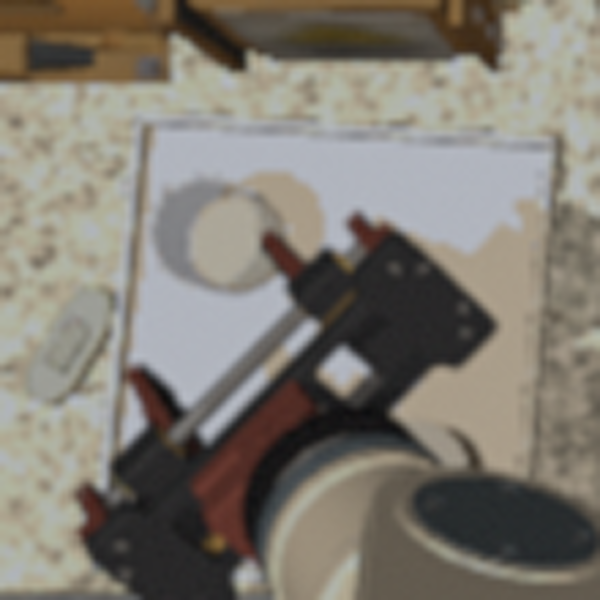

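Call:
step_arm --commands '[[[0,10,0,0,0,0],[-2,9,3,0,0,0],[-6,0,24,0,0,0],[0,0,4,0,0,0]]]'

```text
time_s: 24.35
tcp_pos: [0.4992, 0.2303, 0.088]
orientation: [-179.7, -40.1, 46.0]
wrist_force: [-0.2, -0.0, 0.2]
gripper_width: 0.0719
```

```bash
python3 look.py 16 130 240 190 300 190 300 180 290
python3 - <<'E'
from h import *
T=tool(40,np.radians(45)); G=np.array([.520,.251,.055])
plan([(G,T,5)])
E
```

```text
t 24.35 grasp [0.4909 0.2215 0.1023] case [0.1578 0.3442 0.1023] rpy [-179.7  -40.1   46. ] j [ 12.  29. 130. 121.  26. -62.] w 0.0719 F [-0.2 -0.   0.2]
dist [ 29.2  29.1 -48. ] rot [-0.9 -0.2  0.8]
[[0, 0, 13, -0.2, -0, 0.2], [0, 0, 13, -0.2, -0, 0.2], [0, 0, 13, -0.2, -0, 0.2], [0, 0, 13, -0.2, -0, 0.2], [0, 0, 13, -0.2, -0, 0.2]]
```

View pics/top16.png

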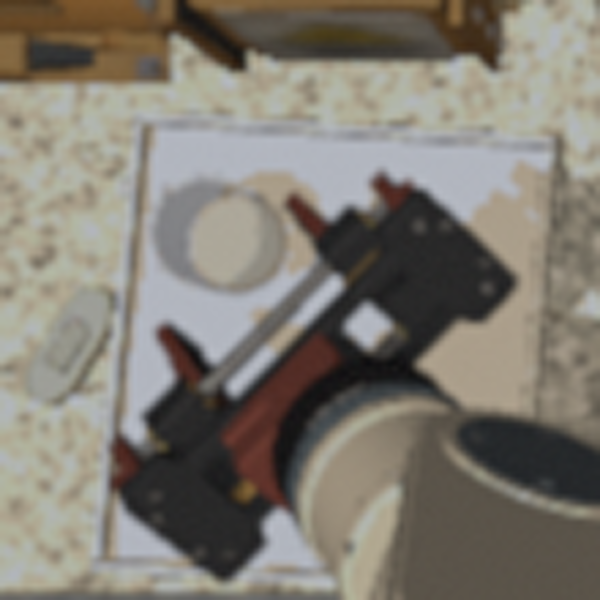

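Call:
step_arm --commands '[[[0,0,13,-0.2,0,0.2],[0,0,13,-0.2,0,0.2],[0,0,13,-0.2,0,0.2],[0,0,0,0,0,0]]]'

```text
time_s: 24.95
tcp_pos: [0.5167, 0.248, 0.0614]
orientation: [-179.9, -40.3, 45.2]
wrist_force: [0.5, -0.2, -0.0]
gripper_width: 0.0721
```

```bash
python3 look.py 17 130 240 190 300 190 300 180 290
python3 - <<'E'
from h import *
T=tool(40,np.radians(45)); G=np.array([.520,.251,.055])
plan([(G,T,2)])
E
```

```text
t 24.95 grasp [0.5082 0.2394 0.0756] case [0.1803 0.3547 0.0756] rpy [-179.9  -40.3   45.2] j [ 14.  33. 128. 130.  26. -68.] w 0.0721 F [ 0.5 -0.2 -0. ]
dist [ 11.9  11.8 -21.1] rot [-0.2 -0.3  0.2]
[[-0, 0, 13, -0.1, -0.2, 0.1], [-0, 0, 13, -0.1, -0.2, 0.1]]
```

View pics/top17.png

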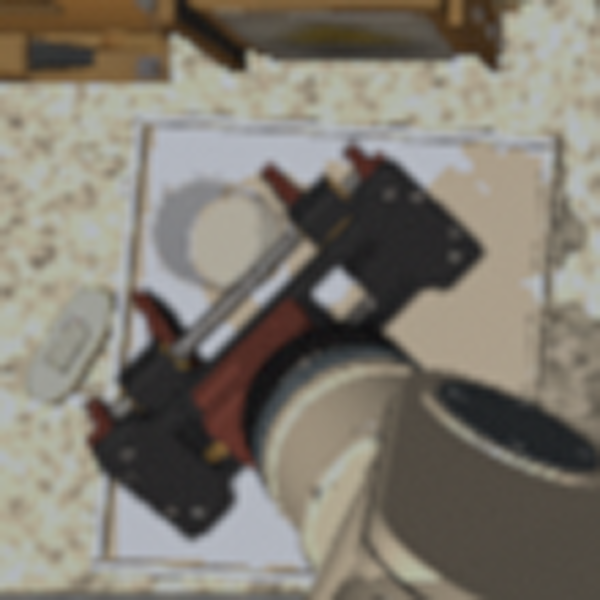

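View pics/side17.png

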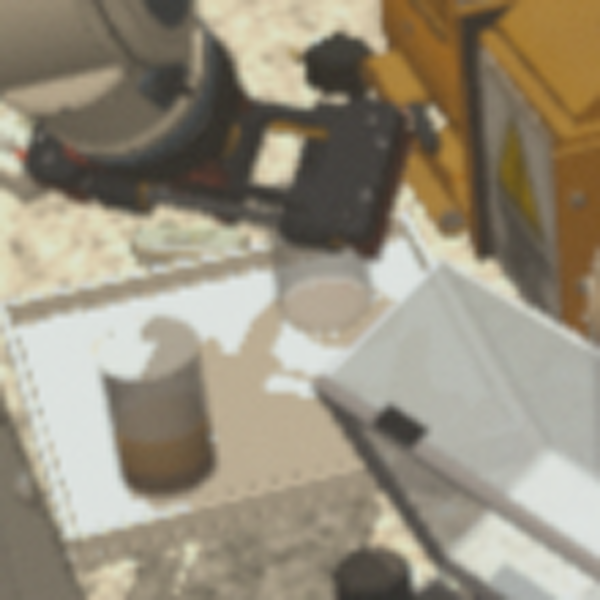

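Call:
step_arm --commands '[[[0,1,13,0,0,0],[0,1,13,0,0,0],[0,0,0,0,0,0]]]'

```text
time_s: 25.42
tcp_pos: [0.5311, 0.2586, 0.0418]
orientation: [-180.0, -40.4, 45.3]
wrist_force: [0.0, 0.3, -0.3]
gripper_width: 0.072
```

Call:
step_arm --commands '[[[0,0,0,0,0,0],[0,0,0,0,0,0],[0,0,0,0,0,0],[0,0,0,0,0,0]]]' --hand 1 --newtons 12

```text
time_s: 25.92
tcp_pos: [0.5304, 0.2584, 0.0415]
orientation: [-179.9, -40.3, 45.2]
wrist_force: [-1.1, -0.2, -0.6]
gripper_width: 0.0517
```

```bash
python3 look.py 18 130 240 190 300 190 300 180 290
python3 - <<'E'
from h import *
p,M,_=cur(); g=p-.0187*M[:,2]
plan([(g+.12*ez,M,5)])
E
```

```text
t 25.93 grasp [0.5219 0.2498 0.0557] case [0.1969 0.3596 0.0557] rpy [-179.9  -40.3   45.2] j [ 15.  37. 126. 133.  27. -70.] w 0.0517 F [-1.1 -0.2 -0.6]
dist [  0.   0. 120.] rot [0. 0. 0.]
[[16, -0, -18, 0, 0, 0], [16, -0, -18, 0, 0, 0], [16, -0, -18, 0, 0, 0], [16, -0, -18, 0, 0, 0], [16, -0, -18, 0, 0, 0]]
```

View pics/top18.png

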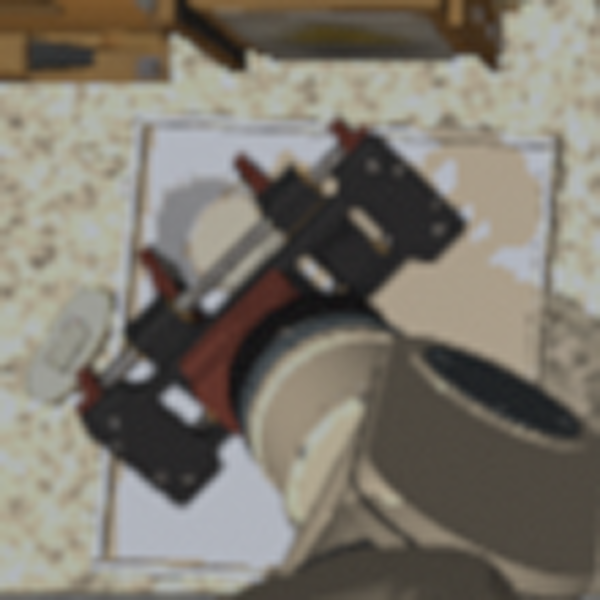

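Run:
```python
from h import *
from kin import *
p,M,_=cur(); g=p-.0187*M[:,2]; Tc=tool(40.4)
W=[(g,M),(g+.12*ez,M),(C(-.04,.17,.275),tool(40.4,np.radians(42))),(C(-.065,.02,.215),Tc),(C(-.006,.002,.115),Tc),(C(.006,.002,.095),Tc),(C(.006,.002,.056),Tc)]
path(W,4)
plan([w+(n,) for w,n in zip(W[1:],(5,9,6,5,2,5))])
```

```text
[15, 37, 126, 134, 27, -71] 20.7
   [15, 32, 127, 127, 24, -63] 18.0
   [15, 28, 126, 118, 22, -54] 15.7
   [15, 24, 126, 107, 20, -43] 13.9
   [15, 20, 125, 95, 19, -29] 13.0
--
   [15, 20, 125, 95, 19, -29] 13.0
   [7, 13, 131, 85, 23, -25] 17.2
   [-4, 6, 135, 73, 30, -21] 13.4
   [-18, 0, 136, 62, 40, -19] 11.5
   [-34, -5, 136, 53, 52, -21] 11.9
--
   [-34, -5, 136, 53, 52, -21] 11.9
   [-38, -2, 136, 56, 49, -24] 11.9
   [-42, 2, 136, 58, 47, -27] 12.3
   [-45, 5, 135, 62, 44, -29] 12.9
   [-48, 9, 134, 66, 42, -32] 13.9
--
   [-48, 9, 134, 66, 42, -32] 13.9
   [-46, 13, 134, 72, 39, -37] 14.0
   [-44, 18, 134, 78, 37, -43] 14.4
   [-42, 22, 133, 85, 35, -49] 15.1
   [-40, 26, 132, 91, 35, -55] 16.1
--
   [-40, 26, 132, 91, 35, -55] 16.1
   [-40, 27, 132, 93, 34, -57] 16.2
   [-39, 28, 132, 94, 34, -58] 16.3
   [-39, 29, 131, 95, 34, -59] 16.5
   [-38, 30, 131, 97, 34, -60] 16.7
--
   [-38, 30, 131, 97, 34, -60] 16.7
   [-38, 31, 131, 99, 34, -63] 16.7
   [-38, 33, 131, 101, 35, -65] 16.7
   [-38, 34, 131, 103, 35, -68] 16.7
   [-38, 36, 131, 105, 35, -70] 16.8
--
dist [  0.   
[... 370 characters left out ...]
-17, 10, -29, -0.2, 0, 0.3], [-17, 10, -29, -0.2, 0, 0.3], [-17, 10, -29, -0.2, 0, 0.3]]
dist [  32.4 -152.9  -60. ] rot [-13.7  -0.   16.1]
[[-16, 23, -1, -2.3, -0, 2.7], [-15, 23, 0, -2.3, -0, 2.7], [-14, 24, 1, -2.3, -0, 2.7], [-13, 25, 2, -2.3, -0, 2.7], [-12, 25, 3, -2.3, -0, 2.7], [-11, 25, 4, -2.3, -0, 2.7]]
dist [  61.5    4.2 -100. ] rot [0. 0. 0.]
[[-4, 4, 23, 0, 0, 0], [-4, 4, 23, 0, 0, 0], [-4, 4, 23, 0, 0, 0], [-4, 4, 23, 0, 0, 0], [-4, 4, 23, 0, 0, 0]]
dist [ 11.2   4.3 -20. ] rot [0. 0. 0.]
[[-2, -0, 12, 0, 0, 0], [-2, -0, 12, 0, 0, 0]]
dist [  0.   0. -39.] rot [0. 0. 0.]
[[-5, 0, 6, 0, 0, 0], [-5, 0, 6, 0, 0, 0], [-5, 0, 6, 0, 0, 0], [-5, 0, 6, 0, 0, 0], [-5, 0, 6, 0, 0, 0]]
```

Call:
step_arm --commands '[[[8,0,-9,0,0,0],[16,0,-18,0,0,0],[18,0,-21,0,0,0],[18,0,-21,0,0,0],[18,0,-21,0,0,0]]]'

```text
time_s: 26.65
tcp_pos: [0.5298, 0.2584, 0.1611]
orientation: [-179.8, -40.0, 45.1]
wrist_force: [0.3, 0.6, -0.6]
gripper_width: 0.0514
```

Run:
```python
from h import *
stat()
plan([(C(-.04,.17,.275),tool(40.4,np.radians(42)),9)])
```

```text
t 26.65 grasp [0.5214 0.2498 0.1754] case [0.1964 0.3598 0.1754] rpy [-179.8  -40.    45.1] j [ 15.  20. 125.  93.  19. -28.] w 0.0514 F [ 0.3  0.6 -0.6]
dist [-152.7 -262.    99.7] rot [-2.2  0.4  2.3]
[[-18, 8, -29, -0.2, 0, 0.3], [-18, 9, -29, -0.2, 0, 0.3], [-18, 9, -29, -0.2, 0, 0.3], [-18, 9, -29, -0.2, 0, 0.3], [-18, 9, -29, -0.2, 0, 0.3], [-18, 9, -29, -0.2, 0, 0.3], [-17, 10, -29, -0.2, 0, 0.3], [-17, 10, -29, -0.2, 0, 0.3], [-17, 10, -29, -0.2, 0, 0.3]]
```

Call:
step_arm --commands '[[[-18,8,-29,-0.2,0,0.3],[-18,9,-29,-0.2,0,0.3],[-18,9,-29,-0.2,0,0.3],[-18,9,-29,-0.2,0,0.3],[-18,9,-29,-0.2,0,0.3],[-18,9,-29,-0.2,0,0.3],[-17,10,-29,-0.2,0,0.3],[-17,10,-29,-0.2,0,0.3],[-17,10,-29,-0.2,0,0.3]]]'

```text
time_s: 27.78
tcp_pos: [0.3731, -0.0071, 0.2633]
orientation: [-179.6, -40.2, 42.0]
wrist_force: [0.0, -0.1, -0.1]
gripper_width: 0.0517
```

Run:
```python
from h import *
stat()
plan([(C(-.04,.15,.27),tool(40.4,np.radians(40)),2),(C(-.065,.02,.215),tool(40.4),6)])
```

```text
t 27.77 grasp [ 0.3643 -0.0152  0.2776] case [-0.0449  0.1681  0.2776] rpy [-179.6  -40.2   42. ] j [-35.  -5. 136.  52.  53. -21.] w 0.0517 F [ 0.  -0.1 -0.1]
dist [ 11.4 -15.5  -7.5] rot [-1.7  0.2  1.5]
[[-3, 10, 2, -0.9, 0.1, 0.8], [-3, 10, 2, -0.9, 0.1, 0.8]]
dist [  25.  -133.8  -55. ] rot [-12.4   0.   14.6]
[[-14, 20, -0, -2.1, 0, 2.4], [-14, 20, 0, -2.1, 0, 2.4], [-13, 21, 1, -2.1, 0, 2.4], [-12, 21, 2, -2.1, 0, 2.4], [-11, 22, 3, -2.1, 0, 2.4], [-10, 22, 4, -2.1, 0, 2.4]]
```

Call:
step_arm --commands '[[[-3,10,2,-0.9,0,0.8],[-3,10,2,-0.9,0,0.8],[-14,20,0,-2.1,0,2.4],[-14,20,0,-2.1,0,2.4],[-13,21,1,-2.1,0,2.4],[-12,21,2,-2.1,0,2.4],[-11,22,3,-2.1,0,2.4],[-10,22,4,-2.1,0,2.4]]]'

```text
time_s: 28.78
tcp_pos: [0.4111, -0.1616, 0.1964]
orientation: [179.6, -40.1, 20.1]
wrist_force: [-0.4, -0.3, -0.4]
gripper_width: 0.0515
```

```bash
python3 look.py 19 190 350 220 380 180 300 320 470
python3 - <<'E'
from h import *
Tc=tool(40.4)
plan([(C(-.065,.002,.20),Tc,2),(C(-.008,.002,.115),Tc,5)])
E
```

```text
t 28.77 grasp [ 0.3997 -0.1657  0.2107] case [-0.0654  0.0149  0.2107] rpy [179.6 -40.1  20.1] j [-48.   9. 134.  67.  40. -32.] w 0.0515 F [-0.4 -0.3 -0.4]
dist [  5.  -11.5 -10.4] rot [ 0.8  0.3 -0.6]
[[-3, 6, 4, 0.4, 0.1, -0.3], [-3, 6, 4, 0.4, 0.1, -0.3]]
dist [ 53.3  20.3 -85. ] rot [0. 0. 0.]
[[-2, -0, 20, 0, 0, 0], [-2, -0, 20, 0, 0, 0], [-2, -0, 20, 0, 0, 0], [-2, -0, 20, 0, 0, 0], [-2, -0, 20, 0, 0, 0]]
```

View pics/top19.png

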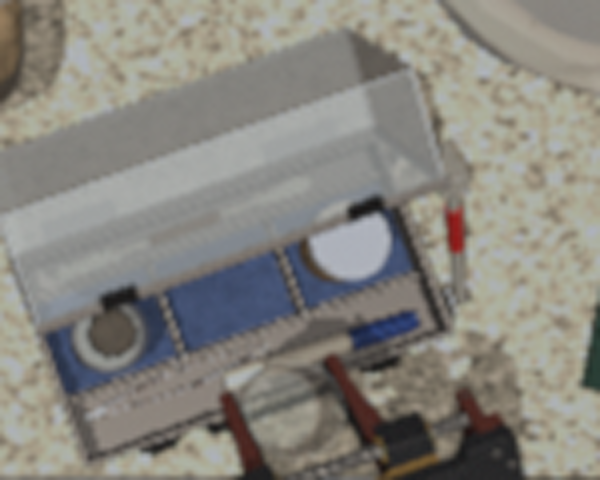

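Call:
step_arm --commands '[[[-3,6,4,0.4,0,-0.3],[-3,6,4,0.4,0,-0.3],[-2,0,20,0,0,0],[-2,0,20,0,0,0],[-2,0,20,0,0,0]]]'

```text
time_s: 29.5
tcp_pos: [0.4499, -0.161, 0.1353]
orientation: [179.8, -40.2, 21.3]
wrist_force: [0.0, 0.2, -0.7]
gripper_width: 0.0517
```

Run:
```python
from h import *
Tc=tool(40.4);stat()
plan([(C(-.006,.002,.115),Tc,3)])
```

```text
t 29.5 grasp [ 0.4387 -0.1653  0.1495] case [-0.0289  0.0013  0.1495] rpy [179.8 -40.2  21.3] j [-43.  21. 132.  80.  36. -46.] w 0.0517 F [ 0.   0.2 -0.7]
dist [ 21.2   8.8 -34.5] rot [-0.1  0.2  0.4]
[[-2, -0, 14, -0, 0.1, 0.1], [-2, -0, 14, -0, 0.1, 0.1], [-2, -0, 14, -0, 0.1, 0.1]]
```

Call:
step_arm --commands '[[[-2,0,14,0,0,0],[-2,0,14,0,0,0],[-2,0,12,0,0,0],[0,0,0,0,0,0]]]'

```text
time_s: 30.0
tcp_pos: [0.4717, -0.1524, 0.0981]
orientation: [179.8, -40.2, 21.6]
wrist_force: [-0.1, 0.6, 0.4]
gripper_width: 0.052
```

```bash
python3 look.py 20 190 350 220 380 180 300 320 470
python3 - <<'E'
from h import *
Tc=tool(40.4)
plan([(C(.006,.002,.093),Tc,2),(C(.006,.002,.058),Tc,6)])
E
```

```text
t 30.0 grasp [ 0.4605 -0.1568  0.1124] case [-0.0054  0.0015  0.1124] rpy [179.8 -40.2  21.6] j [-40.  27. 131.  90.  34. -55.] w 0.052 F [-0.1  0.6  0.4]
dist [ 10.7   4.8 -20.1] rot [-0.2  0.2  0.6]
[[-2, -0, 11, -0.1, 0.1, 0.3], [-2, -0, 11, -0.1, 0.1, 0.3]]
dist [  0.   0. -35.] rot [0. 0. 0.]
[[-4, 0, 4, 0, 0, 0], [-4, 0, 4, 0, 0, 0], [-4, 0, 4, 0, 0, 0], [-4, 0, 4, 0, 0, 0], [-4, 0, 4, 0, 0, 0], [-4, 0, 4, 0, 0, 0]]
```

View pics/top20.png

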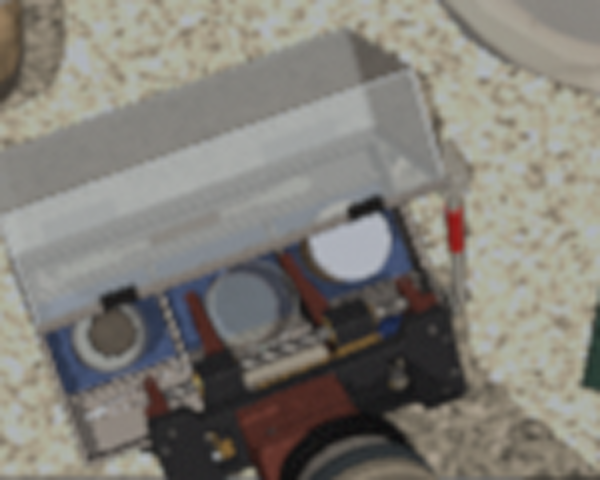

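View pics/side20.png

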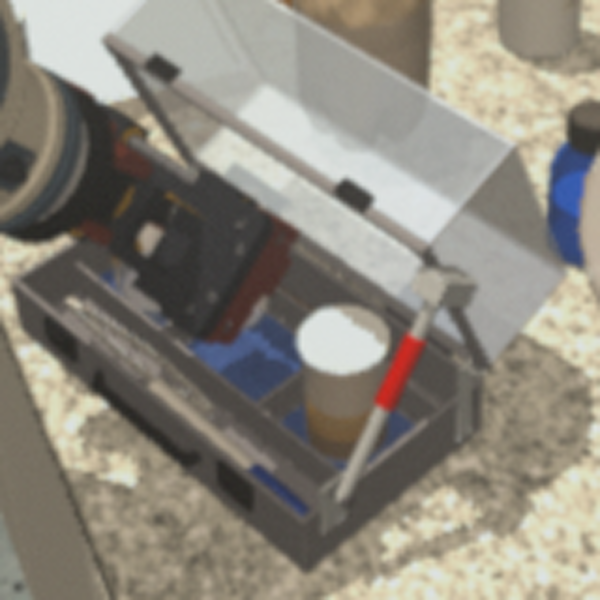

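Call:
step_arm --commands '[[[-2,0,11,0,0,0],[-2,0,11,0,0,0.4],[-4,0,4,0,0,0],[-4,0,4,0,0,0],[-4,0,4,0,0,0],[0,0,0,0,0,0]]]'

```text
time_s: 30.85
tcp_pos: [0.4811, -0.1508, 0.0638]
orientation: [179.8, -40.3, 21.2]
wrist_force: [-0.2, -0.2, -0.3]
gripper_width: 0.0517
```

Run:
```python
from h import *
Tc=tool(40.4);stat()
plan([(C(.006,.002,.0558),Tc,4)])
```

```text
t 30.85 grasp [ 0.4698 -0.1551  0.078 ] case [ 0.0039 -0.0002  0.078 ] rpy [179.8 -40.3  21.2] j [-39.  33. 131.  99.  35. -64.] w 0.0517 F [-0.2 -0.2 -0.3]
dist [  1.3   2.8 -22.2] rot [-0.   0.1  0.3]
[[-3, -1, 5, -0, 0, 0.1], [-3, -1, 5, -0, 0, 0.1], [-3, -1, 5, -0, 0, 0.1], [-3, -1, 5, -0, 0, 0.1]]
```

Call:
step_arm --commands '[[[1,0,6,0,0,0],[-2,-1,6,0,0,0],[-3,-1,4,0,0,0],[-3,0,4,0,0,0],[0,0,0,0,0,0]]]'

```text
time_s: 31.48
tcp_pos: [0.4881, -0.1458, 0.0427]
orientation: [179.8, -40.3, 21.3]
wrist_force: [0.2, 0.0, -0.5]
gripper_width: 0.0519
```

Run:
```python
from h import *
Tc=tool(40.4);stat()
plan([(C(.009,.002,.0558),Tc,2)])
```

```text
t 31.48 grasp [ 0.4767 -0.1502  0.0569] case [0.0121 0.0019 0.0569] rpy [179.8 -40.3  21.3] j [-38.  36. 130. 105.  35. -69.] w 0.0519 F [ 0.2  0.  -0.5]
dist [-2.9 -1.1 -1.1] rot [-0.   0.1  0.3]
[[-2, -0, -1, -0, 0, 0.1], [-2, -0, -1, -0, 0, 0.1]]
```

Call:
step_arm --commands '[[[-3,0,-1,0,0,0],[-0.8,0,0.8,0,0,0],[0,0,0,0,0,0]]]'

```text
time_s: 31.85
tcp_pos: [0.4853, -0.1467, 0.0412]
orientation: [179.8, -40.5, 21.3]
wrist_force: [-0.0, -0.5, -0.0]
gripper_width: 0.052
```

```bash
python3 look.py 21 190 350 220 380 180 300 320 470
```

```text
t 31.85 grasp [ 0.4739 -0.1511  0.0554] case [0.0092 0.0021 0.0554] rpy [179.8 -40.5  21.3] j [-38.  36. 130. 105.  35. -70.] w 0.052 F [-0.  -0.5 -0. ]
```

View pics/top21.png

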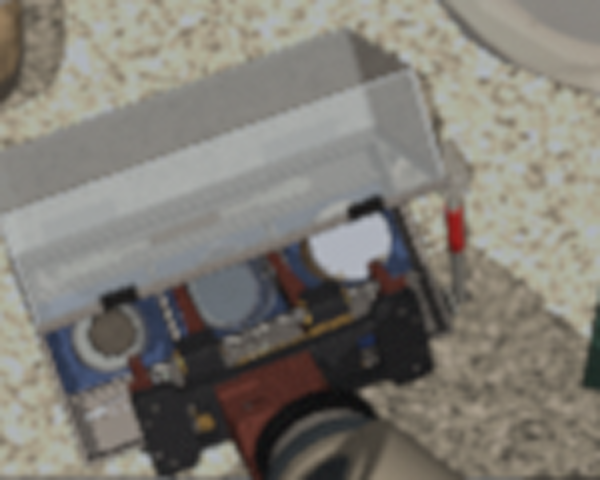

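Call:
step_arm --commands '[[[0,0,0,0,0,0],[0,0,0,0,0,0],[0,0,0,0,0,0]]]' --hand -0.4

```text
time_s: 32.33
tcp_pos: [0.4854, -0.147, 0.0411]
orientation: [179.8, -40.5, 21.3]
wrist_force: [0.1, -0.3, 0.1]
gripper_width: 0.0614
```

Call:
step_arm --commands '[[[0,0,-10,0,0,0],[0,0,-20,0,0,0],[0,0,-30,0,0,0],[0,0,-30,0,0,0],[0,0,-25,0,0,0],[0,0,-25,0,0,0]]]'

```text
time_s: 33.08
tcp_pos: [0.3958, -0.1794, 0.1507]
orientation: [179.9, -40.3, 21.3]
wrist_force: [1.3, -0.3, 0.3]
gripper_width: 0.0615
```

Run:
```python
from h import *
stat()
p,M,_=cur(); g=p-.0187*M[:,2]
plan([(g+.06*ez-.04*ey-.03*ex,M,4),(np.array([.40,-.36,.30]),M,4)])
```

```text
t 33.08 grasp [ 0.3846 -0.1837  0.165 ] case [-0.086   0.0034  0.165 ] rpy [179.9 -40.3  21.3] j [-52.  17. 135.  72.  41. -46.] w 0.0615 F [ 1.3 -0.3  0.3]
dist [-13.8 -48.1  60. ] rot [0. 0. 0.]
[[4, 10, -16, 0, 0, 0], [4, 10, -16, 0, 0, 0], [4, 10, -16, 0, 0, 0], [4, 10, -16, 0, 0, 0]]
dist [  29.2 -128.2   75. ] rot [0. 0. 0.]
[[8, 33, -17, 0, 0, 0], [8, 33, -17, 0, 0, 0], [8, 33, -17, 0, 0, 0], [8, 33, -17, 0, 0, 0]]
```

Call:
step_arm --commands '[[[6,0,-20,0,0,0],[6,0,-20,0,0,0],[10,0,-15,0,0,0],[10,0,-10,0,0,0],[0,0,0,0,0,0],[0,0,0,0,0,0]]]'

```text
time_s: 33.83
tcp_pos: [0.3746, -0.1862, 0.2248]
orientation: [179.6, -40.0, 21.2]
wrist_force: [0.0, -0.6, -0.2]
gripper_width: 0.0613
```

```bash
python3 look.py 22 140 350 180 390 180 300 190 470
python3 - <<'E'
from h import *
def top(n,c,zmin,r=.045):
    _,D=env.grab_frame(n);P,_=cloud(n,D); s=P[(np.hypot(P[:,0]-c[0],P[:,1]-c[1])<r)&(P[:,2]>zmin)]
    if len(s)<5: print(n,"few",len(s));return
    e,rad=cv2.minEnclosingCircle(s[:,:2].astype(np.float32)); d=np.r_[e,0]-np.array([CX,CY,0])
    print(n,len(s),np.round(e,4),round(rad,4),"z",np.median(s[:,2]).round(4),"case",round(d@ex,4),round(d@ey,4))
for nm,c,z in(("spare",(.411,.149),.074),("glass",C(.0066,-.075,0),.074),("beaker",C(.009,.002,0),.064)):
    print(nm); top("top",c,z,.035); top("side",c,z,.035)
E
```

```text
t 33.83 grasp [ 0.3633 -0.1904  0.2391] case [-0.1082  0.0047  0.2391] rpy [179.6 -40.   21.2] j [-56.   5. 133.  57.  48. -29.] w 0.0613 F [ 0.  -0.6 -0.2]
spare
top 309 [0.4109 0.1495] 0.025 z 0.0812 case 0.0574 0.3054
side 202 [0.4099 0.1498] 0.0261 z 0.0786 case 0.0565 0.306
glass
top 462 [ 0.5087 -0.2206] 0.032 z 0.0878 case 0.0169 -0.0752
side 692 [ 0.5084 -0.2207] 0.0331 z 0.0814 case 0.0166 -0.0753
beaker
top 293 [ 0.4798 -0.1492] 0.0329 z 0.1736 case 0.0153 0.0017
side 456 [ 0.4792 -0.1493] 0.0332 z 0.1699 case 0.0148 0.0019
```

View pics/side22.png

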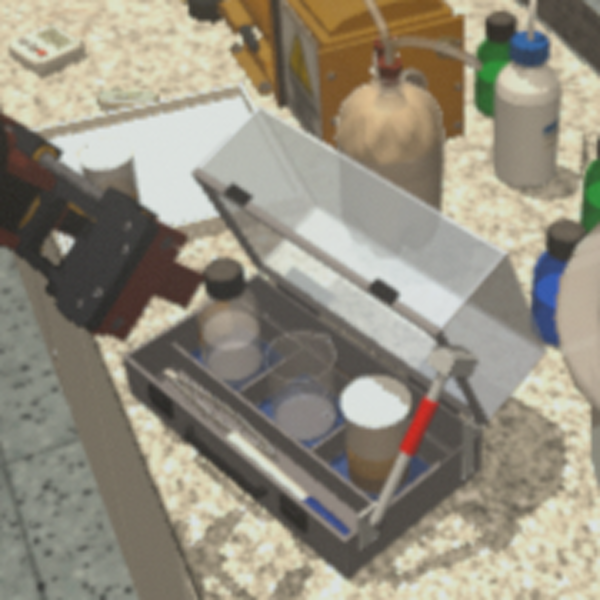

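View pics/top22.png

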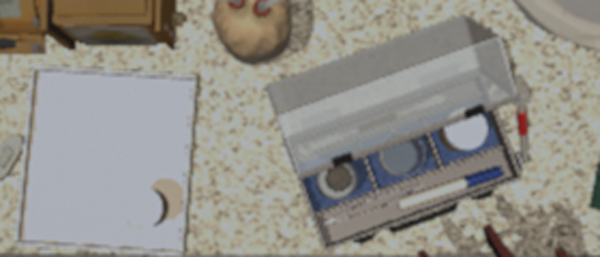

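Run:
```python
from h import *
for n in("side","top"):
    p,D=env.grab_frame(n);P,_=cloud(n,D)
    for nm,c,lo,hi in(("glass",C(.0066,-.075,0),.06,.092),("beaker",C(.009,.002,0),.055,.092)):
        s=P[(np.hypot(P[:,0]-c[0],P[:,1]-c[1])<.03)&(P[:,2]>lo)&(P[:,2]<hi)]; d=s-np.array([CX,CY,0])
        e,r=cv2.minEnclosingCircle(np.c_[d@ex,d@ey].astype(np.float32))
        t=d[d[:,2]>np.percentile(d[:,2],40)]; A=np.c_[t@ex,t@ey,np.ones(len(t))]; co=np.linalg.lstsq(A,t[:,2],rcond=None)[0]
        print(n,nm,len(s),"circ",np.round(e,4),round(r,4),"z med/95",np.percentile(d[:,2],[50,95]).round(4),"slope",co[:2].round(3))
    D0=np.load(f"{n}_d0.npy"); q=P-np.array([CX,CY,0])
    for lab,DD in(("before",D0),("now",D)):
        P2,_=cloud(n,DD); q=P2-np.array([CX,CY,0]); x,y,z=q@ex,q@ey,q[:,2]
        s=(abs(y)<.1)&(z>.155)&(z<.18)&(x>0)&(x<.05); print(n,lab,"hood edge pts",s.sum(),np.median(x[s]).round(4),np.median(z[s]).round(4))
    pp=p.astype(int); m=(pp[...,0]>150)&(pp[...,1]<70)&(pp[...,2]<70); yy,xx=np.mgrid[:400,:640]; m&=(xx>300)&(xx<445)&(yy>200)&(yy<330)
    v,u=np.nonzero(m); print(n,"red",u.mean().round(1) if len(u) else None,v.mean().round(1) if len(u) else None)
```

```text
side glass 490 circ [ 0.008  -0.0741] 0.0258 z med/95 [0.0792 0.0816] slope [-0.007 -0.002]
side beaker 311 circ [0.0101 0.0017] 0.0286 z med/95 [0.065  0.0726] slope [0.014 0.004]
side before hood edge pts 1269 0.0324 0.1743
side now hood edge pts 1270 0.032 0.1742
side red 325.5 288.7
top glass 240 circ [ 0.0093 -0.0763] 0.0244 z med/95 [0.0816 0.0858] slope [ 0.038 -0.003]
top beaker 61 circ [0.0083 0.0012] 0.026 z med/95 [0.0724 0.076 ] slope [ 0.009 -0.003]
top before hood edge pts 932 0.0308 0.1756
top now hood edge pts 930 0.0307 0.1755
top red None None
```

Both pieces stand on the pocket floor and upright, the hood has not moved, and the stay is where I left it. Handing in.

```bash
python3 -c "
from plant import env
print(env.sign_off())"
```

```text
the job is handed in; nothing more can be done
None
```

The case is made up and handed in at about 34 s of the 72 s allowed; sign-off gave no verdict.

- **Stay:** I swung it up into the hood's clip until it resisted. From the camera its angle is about 0.73 to 0.79 rad, and it had not moved by the last check.
- **Pieces:** the black-capped reagent bottle was already in the left pocket and I left it there. I set the soil glass from the far left of the stock tray into the right pocket and the beaker into the middle one.
- **Last checks, pieces in the case:**
  - The glass is at case (8, −75) mm with its lid at about 81 mm. The beaker is at (9, 2) mm with its rim at about 73 mm. Both heights mean they are standing on the floor.
  - The lid and rim slopes came to 0.04 rad or less.
- **Last checks, hood and spare:**
  - The hood edge is within 0.5 mm of where it started.
  - The spare glass is within about 1 mm of its start.
  - The gripper is clear of everything.
- **Disagreements:**
  - The final red-sleeve check on the stay worked only from the side camera; the top camera gave no reading with that colour threshold.
  - My first estimate of the case position was about 4.5 mm off, and I corrected it from the depth readings before moving.
  - The first approach to the glass tray ran close to a wrist limit, so I took another route with the gripper leaning a different way.

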